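# Put the dry washing-up away at the coffee bar

### The arm

A 6-joint arm with a two-finger parallel gripper is mounted at the origin on a cart in front of the work surface, level with it; the furniture and walls round the work are solid. World frame = base frame: x ahead of the robot, y to its left, z up, the work surface at z = 0. Lengths are in m, angles in degrees, forces in N, time in s.
With the tool pointing down it reaches from about 0.375 to 0.9 m from the base axis. Payload 3.1 kg.
Tool frame: the origin (TCP) lies on the centre line of the jaws, within the pads' length; the fingertips stand 25 mm ahead of it and the grasp point (between the pads) lies 6 mm ahead of it; z points along the fingers, y is the line along which they close (so a half turn about z gives the same grasp; the last joint's range is limited). The gripper opens to 87 mm and grips with 3 to 60 N. Pads are 19 mm wide; open, the fingers measure 117 mm over their backs; the gripper's body (75 mm by 190 mm) begins 51 mm behind the grasp point.
Start: joints at [57.267, 30.224, 82.088, -0, 67.689, -10.227], TCP at [0.239, 0.577, 0.248] pointing down, gripper open.
Joint ranges: [-176.69, 176.69], [-43.24, 126.21], [12.49, 139.97], [-82, 262], [0, 151.66], [-163.58, 163.58]. Speed limits (degrees/s): [159.86, 159.86, 180, 180, 180, 180].

### API

Orientations are given as a 3x3 rotation matrix whose columns are the frame's x, y, z axes.
In Python, from rig import * gives the robot as it stands.
- The arm moves only by the tool step_arm, never from a script. Its argument "steps" is a list of rows, each a list of 7 numbers: the shift along the tool's x, y, z normalised to -1 to 1, where 1 is 0.3 m, then the turn, a rotation vector about the tool's x, y, z normalised to -1 to 1, where 1 is 45 degrees, then the gripper's target within -1 to 1 (shut at 1, half-way at 0, fully open at -1). A call has 1 to 8 rows; each row is the pose to reach, as a shift and turn from the pose commanded when the call began, along the tool's axes at that moment; what a row does not reach only later rows make up. A row lasts 1/12 s, in which the tool goes at most 41.7 mm and 7.16 degrees, less where a joint would pass 70% of its speed; a pose out of reach is approached as far as the arm can. A call with a number of a shift or a turn outside -1 to 1 is refused whole. A call with a gripper value outside its range is refused whole. The fingers move at their own pace and stop on an object; the grip force is fixed at half the most. Time passes only in rows, so rows that repeat a pose let the fingers close. It gives the time, the measured TCP pose, the force, the opening and the grip force at its end, in the units of the state.
- read_state(): the state, without advancing time (a new reading comes with each control period).
- capture(name): name is "side" or "top"; returns a dict with "image" (400x640x3 uint8, red, green, blue), "vertical_fov" (degrees; the focal length in pixels is half the picture's height over the tangent of half this angle, whatever the lens; pixels are square), "cx", "cy" (the principal point, pixels), "k1" (the pictures are not rectified: a ray, as slopes to the right and down, at radius r is drawn at 1 + k1 r^2 times it, then the intrinsics apply), "world_from_camera" (4x4, takes a point from camera to world coordinates). Camera axes: x right, y down, z forward; pixel columns grow to the right and rows downward; lengths in m; the calibration is good to about 2 mm. A picture is of the moment at which its call begins. There is no depth.
- hand_in(): hands the job in; it is judged then, once.
The state is a dict: "time_s": time; "joint_positions": joint angles; "qvel": joint speeds; "tau": joint torques, N m; "position": TCP position; "tcp_rot": TCP orientation; "force": force on the tool from outside, world axes, zero at the start; "moment": the same for the moment, N m; "opening": opening from 0.0 (shut) to 1.0 (fully open); "grasp_force": force on a finger pad.
Only numpy, scipy, OpenCV 4.12 (cv2) and the standard library are available. Lean on these libraries where they do the work, as an engineer would, in place of code of your own. Each camera call takes 0.05 s, during which the arm holds its last target. There are 200 camera calls.

### The job

The washing-up is dry, so clear it away: stand every saucer that leans in the wire drainer upright in the wooden plate rack, one to a slot, beside the one already there. Press the steel shaker's flip cap shut and stand the shaker back in its place in the wooden jar caddy, between the two taller jars and the two shorter ones, which keep their sides; they have closed up, so slide them apart to make room. Tip no jar over and leave the milk pitcher where it is.

Things in the scene. Friction and masses are not known exactly. Their poses are not given: they have to be found in the camera images.
- rack: wooden plate rack, fixed, 98x258x70 mm; origin mid-underside, y along the slots. Two rails (tops 20 up, inner edges at x = -27, +27) carry pairs of 12 mm dowels (x = -34, +34; round tops 70 up), 26 apart: nine slots 14 wide at y = -104, -78 .. 78, 104. A saucer stands on the rails' inner edges, centre at x = 0, 68 up, top 123 up. Neighbours one slot apart leave 18 mm for a finger, two slots apart 44 mm.
- drainer: steel wire drainer, fixed, 66x262x71 mm; origin mid-underside, y along its four bays (58 apart). A saucer leans 0.45 rad from upright on a wire hoop 68 up, its top towards +y, its foot edge on two rails 18 up, held by a cross wire. Saucer centres at x = 0, y = -89, -31, 27, 85, 61 up; a saucer's well (z axis) faces +y and down.
- saucer_1: charcoal stoneware saucer, 0.15 kg: disc 110 mm across, 8 thick at the rim, foot 50 across and 4 proud of the underside. Origin at the centre of the 8 mm disc; z is the disc's axis, pointing away from the foot. At the start it leans in bay 1 of the drainer (if present; 2 to 4 of saucer_1..saucer_4 are); the rim can be pinched across its thickness at the top.
- saucer_2: charcoal stoneware saucer, 0.15 kg: disc 110 mm across, 8 thick at the rim, foot 50 across and 4 proud of the underside. Origin at the centre of the 8 mm disc; z is the disc's axis, pointing away from the foot. At the start it leans in bay 2 of the drainer (if present; 2 to 4 of saucer_1..saucer_4 are); the rim can be pinched across its thickness at the top.
- saucer_3: charcoal stoneware saucer, 0.15 kg: disc 110 mm across, 8 thick at the rim, foot 50 across and 4 proud of the underside. Origin at the centre of the 8 mm disc; z is the disc's axis, pointing away from the foot. At the start it leans in bay 3 of the drainer (if present; 2 to 4 of saucer_1..saucer_4 are); the rim can be pinched across its thickness at the top.
- saucer_4: charcoal stoneware saucer, 0.15 kg: disc 110 mm across, 8 thick at the rim, foot 50 across and 4 proud of the underside. Origin at the centre of the 8 mm disc; z is the disc's axis, pointing away from the foot. At the start it leans in bay 4 of the drainer (if present; 2 to 4 of saucer_1..saucer_4 are); the rim can be pinched across its thickness at the top.
- saucer_5: charcoal stoneware saucer, 0.15 kg: disc 110 mm across, 8 thick at the rim, foot 50 across and 4 proud of the underside. Origin at the centre of the 8 mm disc; z is the disc's axis, pointing away from the foot. Already stands in the rack, in the slot at y = -52 mm of the rack, and must stay standing.
- caddy: low wooden caddy, fixed, 63x252x40 mm outside, 51x240 inside, 6 mm floor; origin mid-underside, y along the row. Tall jars at its +y side, short jars at -y, 0 to 13 mm between neighbours, room free at both ends; with the jars slid to the ends about 67 mm open between tall_jar_2 and short_jar_1. Jars rise clear of its walls and can be pinched at front and back.
- tall_jar_1: glass spice jar with a screw cap (fixed), 45 mm across and 106 mm tall (the widest part is the cap, its top 21 mm), loose, about 0.11 kg; origin at the centre of its underside, z up. Stands in the caddy. The outer (+y) one of the two.
- tall_jar_2: glass spice jar with a screw cap (fixed), 45 mm across and 106 mm tall (the widest part is the cap, its top 21 mm), loose, about 0.11 kg; origin at the centre of its underside, z up. Stands in the caddy. The inner one of the two.
- short_jar_1: glass spice jar with a screw cap (fixed), 42 mm across and 96 mm tall (cap: top 20 mm), loose, about 0.11 kg; origin at the centre of its underside, z up. Stands in the caddy. The inner one of the two.
- short_jar_2: glass spice jar with a screw cap (fixed), 42 mm across and 96 mm tall (cap: top 20 mm), loose, about 0.11 kg; origin at the centre of its underside, z up. Stands in the caddy. The outer (-y) one of the two.
- shaker: steel topping shaker, cylinder 46 mm across, 92 mm tall (98 with the cap shut), black top and flip cap, loose, 0.26 to 0.42 kg with a heavy foot, standing on the worktop beside one end of the drainer; origin mid-underside, z up; the cap's hinge pin lies along y at x = +19.5, 92.5 up.
- shaker_cap (a joint): shaker's flip cap, 38 mm long, 26 wide, 5 thick; 0 = shut flat over the holes; starts at 1.7 to 2.0 rad (limit 2.2), standing up and leaning back over the shaker's +x side. Light hinge with friction (0.004 N m): it stays where left; a fingertip can sweep it over towards the shaker's -x and press it down.
- cap_lip (a point): point at the free end of the flip cap, 36 mm from its hinge pin.
- milk_pitcher: small steel milk pitcher 73 x 103 x 76 mm, a bystander that stands to the other side of the drainer; origin at the middle of its underside.

How it is judged:
By the outcome, as a careful person would: the job done as asked, in the order asked, and still so for the second after the job is handed in, with the robot touching nothing.
Of saucer_1, saucer_2, saucer_3, saucer_4 only 2 to 4 are there at a start; the rules pass over those that are not, and their reading is None.
At some moment in a run one of shaker may be knocked a few centimetres aside while the robot is not near it.
It also fails if it takes over 208 s, if anything falls off the work surface, if the arm or the gripper's body presses on something with over 40 N, if the wrist force passes 120 N, or if a joint passes its speed limit or range.

## Working session

There is one attempt and no reset: what is moved stays moved. The work goes in short steps, Python scripts to look and compute and a tool call to move; the robot and the scene stay as the last step left them, time stands still between calls to the robot, and variables do not carry over. Pictures are saved under pics/ and viewed, at most 14 in all, crops included, and the job is handed in when it is done.

Besides the shell and the picture viewer there is one more tool, called after "Call:" by a JSON object that holds its "fn" and its "kwargs", one argument or row to a line. step_arm: Moves the arm, as the interface text tells. Scaled input: -1 to 1 covers 0.3 m each way for a shift and 45 degrees each way for a turn. Its arguments: {"type":"object","properties":{"steps":{"type":"array"}},"required":["steps"]}

```bash
mkdir -p pics; ls; cat > h.py <<'E'
from rig import *
import numpy as np, cv2
def snap(name,fn,crop=None,scale=1):
    c=capture(name); im=c["image"][:,:,::-1]
    np.save(f"pics/{fn}.npy",im); np.savez(f"pics/{name}_cal.npz",**{k:c[k] for k in c if k!="image"})
    if crop: im=im[crop[1]:crop[3],crop[0]:crop[2]]
    cv2.imwrite(f"pics/{fn}.png",cv2.resize(im,None,fx=scale,fy=scale,interpolation=cv2.INTER_CUBIC)); return c
def cal(name): return np.load(f"pics/{name}_cal.npz")
def ray(c,u,v):
    f=200/np.tan(np.radians(float(c["vertical_fov"]))/2); d=np.array([(u-c["cx"])/f,(v-c["cy"])/f])
    p=d.copy()
    for _ in range(20): p=d/(1+c["k1"]*(p@p))
    T=c["world_from_camera"]; r=T[:3,:3]@np.array([p[0],p[1],1]); return T[:3,3],r/np.linalg.norm(r)
def onz(c,u,v,z):
    o,r=ray(c,u,v); return o+r*(z-o[2])/r[2]
def tri(a,ua,b,ub):
    o1,r1=ray(a,*ua);o2,r2=ray(b,*ub)
    t=np.linalg.lstsq(np.c_[r1,-r2],o2-o1,rcond=None)[0]
    p,q=o1+r1*t[0],o2+r2*t[1]; return (p+q)/2,np.linalg.norm(p-q)
def proj(c,P):
    T=c["world_from_camera"]; q=T[:3,:3].T@(np.asarray(P)-T[:3,3]); p=q[:2]/q[2]
    f=200/np.tan(np.radians(float(c["vertical_fov"]))/2); p=p*(1+c["k1"]*(p@p)); return p*f+[c["cx"],c["cy"]]
E
python3 - <<'E'
from h import *
np.set_printoptions(precision=3,suppress=True)
for n in("side","top"):
    c=snap(n,n+"0",scale=1.25); print(n,c["vertical_fov"],c["cx"],c["cy"],c["k1"],c["world_from_camera"])
s=read_state();print(s["position"],s["tcp_rot"],s["time_s"])
E
```

```text
pics
side 54.12972713171056 321.17959286931097 194.44228008444915 -0.046247334461204714 [[ 0.952 -0.19   0.238  0.193]
 [-0.305 -0.623  0.721 -0.857]
 [ 0.012 -0.759 -0.651  0.869]
 [ 0.     0.     0.     1.   ]]
top 52.2757220868549 315.81436819354474 202.3957196449538 -0.00020758198665117445 [[ 0.02  -0.993  0.12   0.338]
 [-1.    -0.019  0.005  0.007]
 [-0.002 -0.12  -0.993  1.129]
 [ 0.     0.     0.     1.   ]]
[0.239 0.577 0.247] [[-0.924  0.383 -0.001]
 [ 0.383  0.924 -0.002]
 [ 0.    -0.002 -1.   ]] 0.1
```

View pics/side0.png

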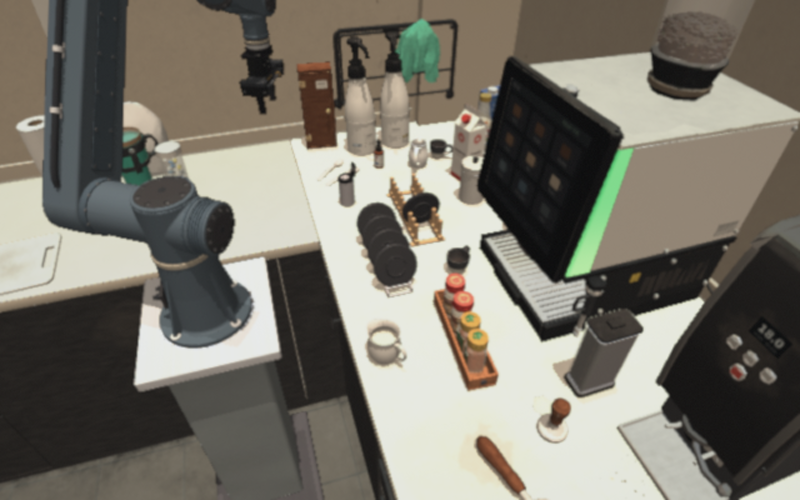

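View pics/top0.png

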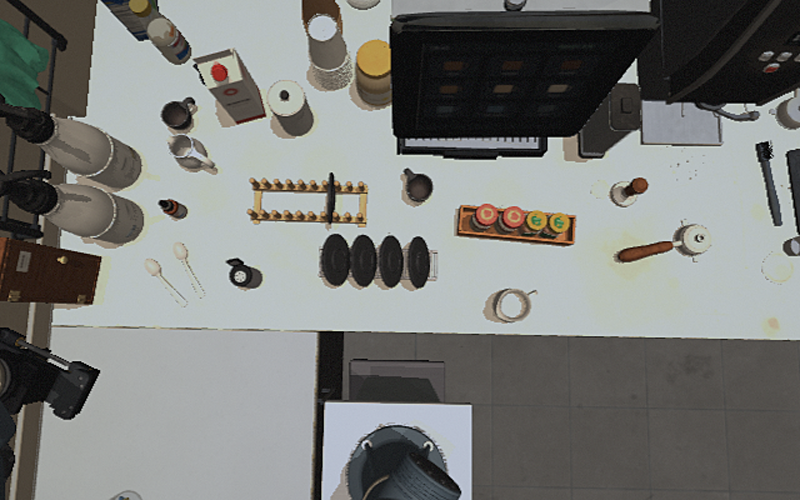

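The overview shows all four saucers in the drainer, at top view (335–420, 260). The rack is at (308, 200) with its saucer at (331, 197). The shaker is at (240, 273), the caddy at (516, 224) and the pitcher at (513, 305). I'll enlarge these next.

```bash
python3 - <<'E'
from h import *
t=np.load("pics/top0.npy");s=np.load("pics/side0.npy")
def cr(im,x0,y0,x1,y1,k,fn): 
    o=cv2.resize(im[y0:y1,x0:x1],None,fx=k,fy=k,interpolation=cv2.INTER_CUBIC)
    for x in range((x0+9)//10*10,x1,10):
        cv2.line(o,((x-x0)*k,0),((x-x0)*k,4 if x%50 else 14),(0,0,255),1)
    for y in range((y0+9)//10*10,y1,10):
        cv2.line(o,(0,(y-y0)*k),(4 if y%50 else 14,(y-y0)*k),(0,0,255),1)
    cv2.imwrite(f"pics/{fn}.png",o)
cr(t,170,130,370,240,4,"t1")
cr(t,355,150,475,265,5,"t2")
cr(s,260,130,400,280,4,"s1")
cr(s,285,210,405,315,5,"s2")
E
```

```text
(no output)
```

View pics/t1.png

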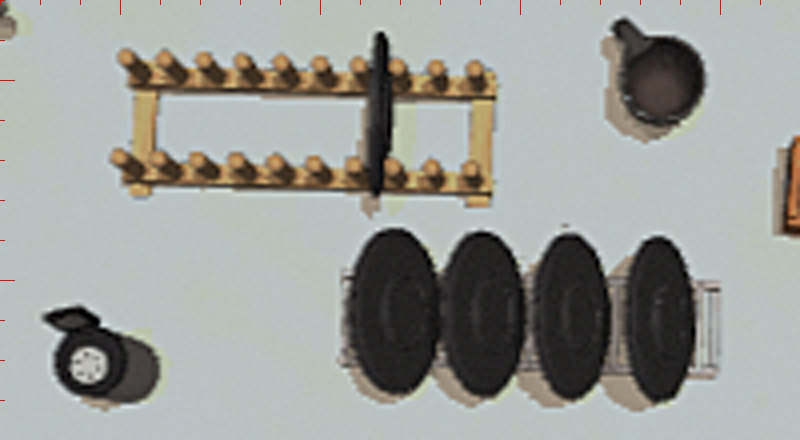

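View pics/t2.png

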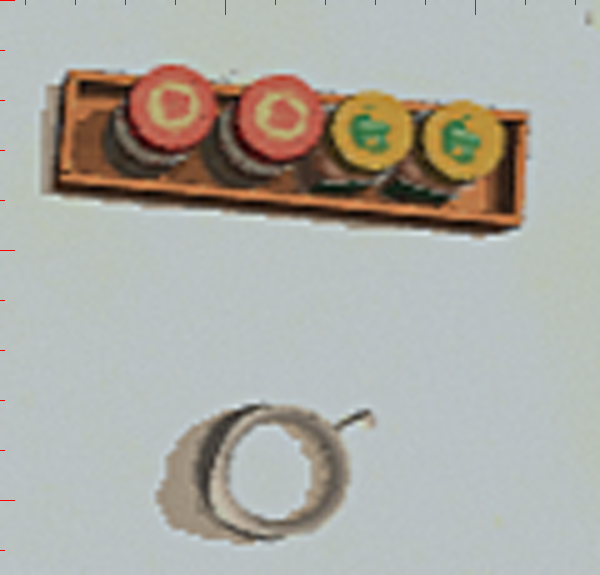

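View pics/s1.png

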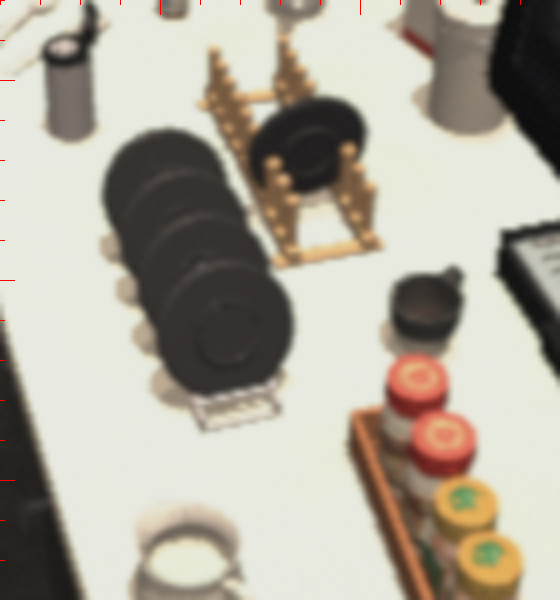

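View pics/s2.png

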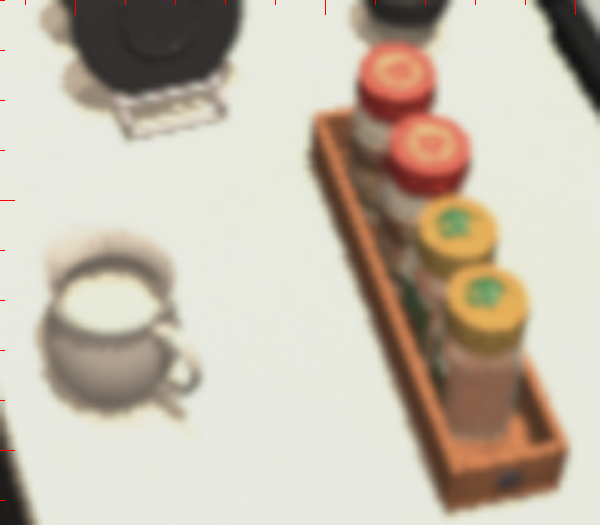

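These crops show:
- **Rack:** dowel tops in two rows, saucer_5 between the 3rd and 4th dowels from the right.
- **Saucers:** ellipses at t1 x = 395, 481, 570 and 661.
- **Shaker:** top at t1 (90, 365), with the cap open towards (70, 318).
- **Jars:** caps at t2 (172, 108), (281, 118), (371, 132) and (463, 140).
- **Pitcher:** t2 (278, 470).

Next I'll fit the poses.

```bash
cat > fit.py <<'E'
from h import *
from scipy.optimize import least_squares
np.set_printoptions(precision=4,suppress=True)
T,S=cal("top"),cal("side")
t1=lambda a:np.array(a,float)/4+[170,130]
t2=lambda a:np.array(a,float)/5+[355,150]
s1=lambda a:np.array(a,float)/4+[260,130]
s2=lambda a:np.array(a,float)/5+[285,210]
def W(p,L):
    c,s=np.cos(p[2]),np.sin(p[2]); return np.array([p[0]+c*L[0]-s*L[1],p[1]+s*L[0]+c*L[1],p[3]+L[2]])
# rack
up=[(127,58),(164,60),(203,61),(241,63),(280,63),(318,65),(357,68),(398,70),(436,71),(474,70)]
lo=[(120,159),(161,160),(201,162),(239,163),(277,164),(315,166),(354,168),(394,172),(432,173),(470,173)]
obs=[(T,t1(u),(.034,.117-.026*i,.068)) for i,u in enumerate(up)]+[(T,t1(u),(-.034,.117-.026*i,.068)) for i,u in enumerate(lo)]
obs+=[(S,s1(u),L) for u,L in[((214,52),(-.034,.117,.068)),((285,37),(.034,.117,.068)),((292,200),(-.034,-.117,.068)),((369,187),(.034,-.117,.068))]]
f=lambda p:np.concatenate([proj(c,W(p,L))-u for c,u,L in obs])
r=least_squares(f,[.45,.2,0,0],loss="soft_l1");print("rack",r.x,np.abs(r.fun).reshape(-1,2).round(1).tolist()[-5:],np.sqrt((r.fun**2).mean()))
# drainer saucers by extents
a=np.linspace(0,2*np.pi,120)
def disc(p,y):
    z=np.array([0,np.cos(.45),-np.sin(.45)]);v=np.array([0,np.sin(.45),np.cos(.45)]);x=np.array([1,0,0])
    return [W(p,np.array([0,y,.061])+.055*(np.cos(t)*x+np.sin(t)*v)+h*z) for t in a for h in(-.004,.004)]
def ext(c,P):
    q=np.array([proj(c,k) for k in P]);return np.r_[q[:,0].min(),q[:,0].max(),q[:,1].min(),q[:,1].max()]
E1=[(.085,345,439,228,397),(.027,440,524,231,400),(-.031,530,610,234,401),(-.089,627,696,236,403)]
def g(p):
    o=[]
    for y,l,rr,t,b in E1:
        o.append(ext(T,disc(p,y))-[l/4+170,rr/4+170,t/4+130,b/4+130])
    o.append(ext(S,disc(p,-.089))-[158/4+260,294/4+260,260/4+130,397/4+130])
    return np.concatenate(o)
d=least_squares(g,[.3,0.02,0,0]);print("drainer",d.x,d.fun.reshape(-1,4))
# jars
for n,u,w in[("t1",(172,108),(399,70)),("t2",(281,118),(431,146)),("s1",(371,132),(457,230)),("s2",(463,140),(487,300))]:
    print(n,*tri(T,t2(u),S,s2(w)),onz(T,*t2(u),.112 if n[0]=="t" else .102))
for n,u in[("lt",(70,72)),("lb",(58,187)),("rb",(520,225)),("rt",(527,113))]: print(n,onz(T,*t2(u),.04))
print("side cad",onz(S,*s2((316,115)),.04),onz(S,*s2((565,440)),.04),onz(S,*s2((452,470)),.04))
# shaker
print("sh top",tri(T,t1((90,365)),S,s1((68,48))),onz(T,*t1((90,365)),.093),"base",onz(S,*s1((72,135)),0))
print("lip",tri(T,t1((57,315)),S,s1((90,8))), [onz(T,*t1((70,330)),z) for z in(.095,.11)])
print("pitcher",onz(T,*t2((278,470)),.076))
E
python3 fit.py
```

```text
rack [ 0.5798  0.2038 -0.0177 -0.0013] [[0.3, 0.4], [0.5, 0.3], [0.9, 0.7], [0.6, 0.4], [0.4, 0.1]] 0.4141340417647489
drainer [0.4488 0.0494 0.0016 0.0015] [[-0.3346  1.3685  0.4101  0.0651]
 [-1.0394  1.2113  0.0513 -0.2842]
 [-0.4825  0.8138 -0.3072 -0.1334]
 [-1.6651  0.4261 -0.4156 -0.2324]
 [-1.4462  0.5635 -0.727   1.0333]]
t1 [ 0.5445 -0.1738  0.113 ] 0.0030441127914811136 [ 0.5432 -0.1736  0.112 ]
t2 [ 0.5404 -0.2293  0.1109] 0.002093749994209858 [ 0.5392 -0.2288  0.112 ]
s1 [ 0.5358 -0.2778  0.0996] 0.0010947380976033972 [ 0.5348 -0.277   0.102 ]
s2 [ 0.5318 -0.3244  0.1005] 8.348598415922892e-05 [ 0.5315 -0.3239  0.102 ]
lt [ 0.5767 -0.1309  0.04  ]
lb [ 0.5132 -0.1246  0.04  ]
rb [ 0.4973 -0.3737  0.04  ]
rt [ 0.5588 -0.3789  0.04  ]
side cad [ 0.5195 -0.1279  0.04  ] [ 0.5593 -0.3751  0.04  ] [ 0.4982 -0.3741  0.04  ]
sh top (array([0.411 , 0.3244, 0.0932]), np.float64(0.004688638750454872)) [0.4087 0.3248 0.093 ] base [0.4104 0.3197 0.    ]
lip (array([0.4379, 0.338 , 0.1224]), np.float64(0.0011317302794162107)) [array([0.4306, 0.3382, 0.095 ]), array([0.4293, 0.3334, 0.11  ])]
pitcher [ 0.3624 -0.234   0.076 ]
```

```bash
cat > plan.py <<'E'
from h import *
from scipy.spatial.transform import Rotation as Ro
def Rt(yaw=0,tilt=0):
    "tool down, y axis along world yaw+90deg, tilted back about x by tilt rad (fingers' rear toward +y)"
    v=np.array([0,np.sin(tilt),np.cos(tilt)]); n=np.array([0,np.cos(tilt),-np.sin(tilt)])
    return Ro.from_euler('z',yaw,degrees=True).as_matrix()@np.c_[[-1,0,0],n,-v]
def plan(way,start=None):
    s=read_state(); p,R=np.array(s["position"]),np.array(s["tcp_rot"])
    if start is not None: p,R=start
    for q,Q,g in way:
        q=np.array(q,float); d=R.T@(q-p)/.3; w=Ro.from_matrix(R.T@Q).as_rotvec(degrees=True)/45
        n=max(np.linalg.norm(d)*.3/.0417,np.linalg.norm(w)*45/7.16)
        print([float(round(k,3)) for k in np.r_[d,w]]+[g],"rows>=%.1f"%n, "->",q.round(3)); p,R=q,Q
def st():
    s=read_state();print({k:np.round(s[k],4).tolist() for k in("time_s","position","tcp_rot","force","opening","grasp_force","joint_positions")})
E
cat > sc.py <<'E'
import sys
from plan import *
D=np.array([.449,.049]);yk={1:-.089,2:-.031,3:.027,4:.085};Rk=np.array([.580,.204,-1.0])
v=np.array([0,np.sin(.45),np.cos(.45)])
def way(k,slot):
    c=np.array([D[0],D[1]+yk[k],.0622]); g=c+.051*v; Q=Rt(0,.45);P=Rt(-1,0)
    t=np.array([Rk[0]-slot*np.sin(np.radians(-1.)),Rk[1]+slot])
    return [(g+.085*v,Q,.35),(g,Q,.35),(g,Q,1),(g+.075*v,Q,1),([.50,g[1]+.05,.25],P,1),([*t,.25],P,1),([*t,.14],P,1),([*t,.119],P,1),([*t,.119],P,.6),([*t,.21],P,.6)]
if __name__=="__main__":
    w=way(int(sys.argv[1]),float(sys.argv[2]))
    if len(sys.argv)>3: w=[([.38,.33,.26],Rt(0,0),.35)]+w
    plan(w)
E
python3 sc.py 4 .104 first
```

```text
[-0.75, -0.58, -0.044, -0.002, -0.001, -0.5, 0.35] rows>=6.8 -> [0.38 0.33 0.26]
[-0.23, -0.456, 0.251, 0.573, 0.0, 0.0, 0.35] rows>=4.1 -> [0.449 0.193 0.185]
[0.0, -0.0, 0.283, 0.0, 0.0, 0.0, 0.35] rows>=2.0 -> [0.449 0.156 0.108]
[0.0, 0.0, 0.0, 0.0, 0.0, 0.0, 1] rows>=0.0 -> [0.449 0.156 0.108]
[0.0, -0.0, -0.25, 0.0, 0.0, 0.0, 1] rows>=1.8 -> [0.449 0.189 0.176]
[-0.17, -0.056, -0.248, -0.573, 0.005, 0.022, 1] rows>=3.6 -> [0.5   0.206 0.25 ]
[-0.267, 0.344, 0.0, 0.0, 0.0, 0.0, 1] rows>=3.1 -> [0.582 0.308 0.25 ]
[0.0, 0.0, 0.367, 0.0, 0.0, 0.0, 1] rows>=2.6 -> [0.582 0.308 0.14 ]
[0.0, 0.0, 0.07, 0.0, 0.0, 0.0, 1] rows>=0.5 -> [0.582 0.308 0.119]
[0.0, 0.0, 0.0, 0.0, 0.0, 0.0, 0.6] rows>=0.0 -> [0.582 0.308 0.119]
[0.0, 0.0, -0.303, 0.0, 0.0, 0.0, 0.6] rows>=2.2 -> [0.582 0.308 0.21 ]
```

Call:
{"fn": "step_arm", "kwargs": {
  "steps": [
    [-0.75,-0.58,-0.044,0,0,-0.5,0.35],
    [-0.75,-0.58,-0.044,0,0,-0.5,0.35],
    [-0.75,-0.58,-0.044,0,0,-0.5,0.35],
    [-0.75,-0.58,-0.044,0,0,-0.5,0.35],
    [-0.75,-0.58,-0.044,0,0,-0.5,0.35],
    [-0.75,-0.58,-0.044,0,0,-0.5,0.35],
    [-0.75,-0.58,-0.044,0,0,-0.5,0.35],
    [-0.75,-0.58,-0.044,0,0,-0.5,0.35]
  ]
}}

```text
time_s: 0.77
position: [0.3838, 0.3253, 0.2608]
tcp_rot: [[-1.0, 0.007, 0.002], [0.007, 1.0, -0.003], [-0.002, -0.003, -1.0]]
force: [-0.7, 1.3, 0.7]
opening: 0.478
grasp_force: 0.0
```

Call:
{"fn": "step_arm", "kwargs": {
  "steps": [
    [-0.23,-0.456,0.251,0.573,0,0,0.35],
    [-0.23,-0.456,0.251,0.573,0,0,0.35],
    [-0.23,-0.456,0.251,0.573,0,0,0.35],
    [-0.23,-0.456,0.251,0.573,0,0,0.35],
    [-0.23,-0.456,0.251,0.573,0,0,0.35],
    [-0.23,-0.456,0.251,0.573,0,0,0.35],
    [-0.23,-0.456,0.251,0.573,0,0,0.35],
    [-0.23,-0.456,0.251,0.573,0,0,0.35]
  ]
}}

```text
time_s: 1.43
position: [0.4493, 0.1946, 0.1862]
tcp_rot: [[-1.0, 0.0, 0.001], [-0.0, 0.901, -0.434], [-0.001, -0.434, -0.901]]
force: [-0.0, 0.4, 0.1]
opening: 0.328
grasp_force: 0.0
```

```bash
python3 - <<'E'
from plan import *
st(); snap("side","p1",(240,60,400,270),3.5)
E
```

```text
{'time_s': 1.4333, 'position': [0.4493, 0.1946, 0.1862], 'tcp_rot': [[-1.0, 0.0003, 0.0013], [-0.0003, 0.9011, -0.4336], [-0.0013, -0.4336, -0.9011]], 'force': [-0.0486, 0.3659, 0.1282], 'opening': 0.3278, 'grasp_force': 0.0, 'joint_positions': [23.5011, 31.5064, 97.8467, -26.299, 63.9855, -52.0242]}
```

View pics/p1.png

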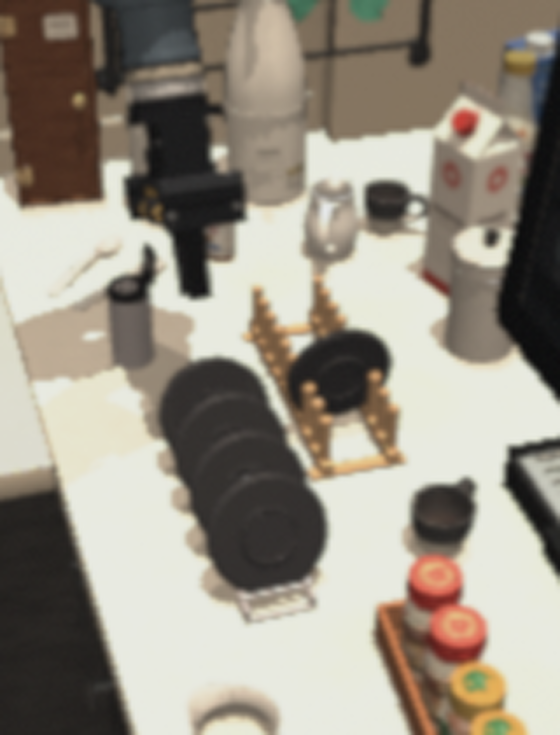

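The picture shows the fingers at crop (195, 290), tilted in line with saucer 4 at (212, 360). I'll descend and pinch.

Call:
{"fn": "step_arm", "kwargs": {
  "steps": [
    [0,0,0.08,0,0,0,0.35],
    [0,0,0.16,0,0,0,0.35],
    [0,0,0.23,0,0,0,0.35],
    [0,0,0.285,0,0,0,0.35],
    [0,0,0.285,0,0,0,0.35],
    [0,0,0.285,0,0,0,1],
    [0,0,0.285,0,0,0,1],
    [0,0,0.285,0,0,0,1]
  ]
}}

```text
time_s: 2.15
position: [0.4504, 0.1575, 0.1098]
tcp_rot: [[-1.0, 0.001, 0.003], [-0.001, 0.901, -0.434], [-0.003, -0.434, -0.901]]
force: [0.1, 0.8, -0.7]
opening: 0.179
grasp_force: 0.0
```

Call:
{"fn": "step_arm", "kwargs": {
  "steps": [
    [0,0,0,0,0,0,1],
    [0,0,0,0,0,0,1],
    [0,0,0,0,0,0,1],
    [0,0,0,0,0,0,1]
  ]
}}

```text
time_s: 2.48
position: [0.4502, 0.1573, 0.109]
tcp_rot: [[-1.0, 0.001, 0.002], [-0.0, 0.901, -0.434], [-0.002, -0.434, -0.901]]
force: [0.1, 2.8, 3.2]
opening: 0.091
grasp_force: 29.9
```

Opening is 7.9 mm with 30 N of grip, so it is held. Next: lift, carry to slot +104, and lower most of the way.

Call:
{"fn": "step_arm", "kwargs": {
  "steps": [
    [0,0,-0.06,0,0,0,1],
    [0,0,-0.15,0,0,0,1],
    [0,0,-0.25,0,0,0,1],
    [0,0,-0.25,0,0,0,1]
  ]
}}

```text
time_s: 2.82
position: [0.452, 0.1915, 0.1797]
tcp_rot: [[-1.0, 0.002, 0.008], [-0.002, 0.902, -0.432], [-0.008, -0.432, -0.902]]
force: [2.0, -0.3, -1.3]
opening: 0.084
grasp_force: 30.0
```

Call:
{"fn": "step_arm", "kwargs": {
  "steps": [
    [-0.03,-0.01,-0.04,-0.1,0,0,1],
    [-0.06,-0.02,-0.08,-0.2,0,0.005,1],
    [-0.09,-0.03,-0.13,-0.3,0,0.01,1],
    [-0.12,-0.04,-0.18,-0.4,0.005,0.015,1],
    [-0.15,-0.05,-0.22,-0.5,0.005,0.02,1],
    [-0.17,-0.056,-0.248,-0.573,0.005,0.022,1],
    [-0.17,-0.056,-0.248,-0.573,0.005,0.022,1],
    [-0.17,-0.056,-0.248,-0.573,0.005,0.022,1]
  ]
}}

```text
time_s: 3.48
position: [0.4998, 0.205, 0.2495]
tcp_rot: [[-1.0, 0.02, -0.002], [0.02, 1.0, -0.002], [0.002, -0.002, -1.0]]
force: [-0.9, 0.5, -1.2]
opening: 0.091
grasp_force: 30.0
```

Call:
{"fn": "step_arm", "kwargs": {
  "steps": [
    [-0.04,0.05,0,0,0,0,1],
    [-0.09,0.11,0,0,0,0,1],
    [-0.14,0.18,0,0,0,0,1],
    [-0.19,0.25,0,0,0,0,1],
    [-0.23,0.3,0,0,0,0,1],
    [-0.267,0.344,0,0,0,0,1],
    [-0.267,0.344,0,0,0,0,1],
    [-0.267,0.344,0,0,0,0,1]
  ]
}}

```text
time_s: 4.15
position: [0.5806, 0.3086, 0.2478]
tcp_rot: [[-1.0, 0.016, -0.005], [0.016, 1.0, -0.003], [0.005, -0.003, -1.0]]
force: [-0.9, 0.7, -2.0]
opening: 0.089
grasp_force: 30.0
```

```bash
python3 - <<'E'
from plan import *
st(); snap("top","p2",(190,100,330,220),5)
E
```

```text
{'time_s': 4.15, 'position': [0.5806, 0.3086, 0.2478], 'tcp_rot': [[-0.9999, 0.0157, -0.0046], [0.0157, 0.9999, -0.0031], [0.0045, -0.0032, -1.0]], 'force': [-0.8636, 0.6886, -1.9822], 'opening': 0.0889, 'grasp_force': 29.9664, 'joint_positions': [18.3074, 32.904, 76.8193, -0.0932, 70.5822, -70.7616]}
```

View pics/p2.png

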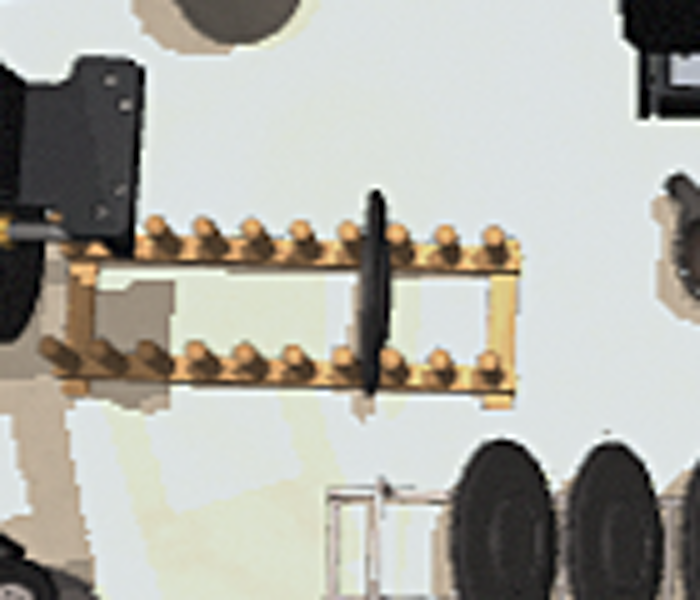

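The image shows the gripper over the left end of the rack and hiding the slot; saucer_5 still stands at (375, 290). I'll lower gently and watch the force.

Call:
{"fn": "step_arm", "kwargs": {
  "steps": [
    [0,0,0.07,0,0,0,1],
    [0,0,0.14,0,0,0,1],
    [0,0,0.18,0,0,0,1],
    [0,0,0.21,0,0,0,1],
    [0,0,0.24,0,0,0,1],
    [0,0,0.27,0,0,0,1],
    [0,0,0.27,0,0,0,1]
  ]
}}

```text
time_s: 4.78
position: [0.5814, 0.3076, 0.1676]
tcp_rot: [[-1.0, 0.018, -0.003], [0.018, 1.0, -0.001], [0.003, -0.001, -1.0]]
force: [-0.4, 0.1, -1.6]
opening: 0.089
grasp_force: 30.0
```

Call:
{"fn": "step_arm", "kwargs": {
  "steps": [
    [0,0,0.03,0,0,0,1],
    [0,0,0.06,0,0,0,1],
    [0,0,0.09,0,0,0,1],
    [0,0,0.12,0,0,0,1],
    [0,0,0.135,0,0,0,1],
    [0,0,0.15,0,0,0,1],
    [0,0,0.155,0,0,0,1],
    [0,0,0.155,0,0,0,1]
  ]
}}

```text
time_s: 5.45
position: [0.5822, 0.3081, 0.1223]
tcp_rot: [[-1.0, 0.018, -0.001], [0.018, 1.0, -0.0], [0.001, -0.0, -1.0]]
force: [0.6, 0.6, -1.5]
opening: 0.09
grasp_force: 30.0
```

Call:
{"fn": "step_arm", "kwargs": {
  "steps": [
    [0,0,0.004,0,0,0,1],
    [0,0,0.008,0,0,0,1],
    [0,0,0.008,0,0,0,1],
    [0,0,0.008,0,0,0,1]
  ]
}}

```text
time_s: 5.78
position: [0.5827, 0.3083, 0.1209]
tcp_rot: [[-1.0, 0.018, 0.001], [0.018, 1.0, 0.0], [-0.001, 0.0, -1.0]]
force: [-0.6, -0.8, -1.1]
opening: 0.091
grasp_force: 30.0
```

Call:
{"fn": "step_arm", "kwargs": {
  "steps": [
    [0,0,0.004,0,0,0,1],
    [0,0,0.004,0,0,0,1],
    [0,0,0.004,0,0,0,0.8],
    [0,0,0.004,0,0,0,0.6],
    [0,0,0.004,0,0,0,0.6],
    [0,0,0.004,0,0,0,0.6]
  ]
}}

```text
time_s: 6.28
position: [0.5822, 0.3081, 0.1189]
tcp_rot: [[-1.0, 0.018, -0.0], [0.018, 1.0, -0.0], [0.0, -0.0, -1.0]]
force: [-0.9, -0.2, -1.8]
opening: 0.184
grasp_force: 0.0
```

Call:
{"fn": "step_arm", "kwargs": {
  "steps": [
    [0,0,-0.05,0,0,0,0.6],
    [0,0,-0.15,0,0,0,0.6],
    [0,0,-0.3,0,0,0,0.6],
    [0,0,-0.4,0,0,0,0.35],
    [0,0,-0.4,0,0,0,0.35]
  ]
}}

```text
time_s: 6.7
position: [0.5866, 0.3097, 0.2474]
tcp_rot: [[-1.0, 0.017, 0.015], [0.017, 1.0, 0.005], [-0.015, 0.005, -1.0]]
force: [1.4, 0.8, 0.9]
opening: 0.277
grasp_force: 0.0
```

```bash
python3 sc.py 3 .052; python3 -c "
from h import *
S=cal('side');T=cal('top')
print('saucer5 top pred',[proj(T,(x,.152,.123))for x in(.53,.63)])"
```

```text
[0.451, -0.591, 0.2, 0.579, 0.013, -0.026, 0.35] rows>=5.5 -> [0.449 0.135 0.185]
[0.0, -0.0, 0.283, 0.0, 0.0, 0.0, 0.35] rows>=2.0 -> [0.449 0.098 0.108]
[0.0, 0.0, 0.0, 0.0, 0.0, 0.0, 1] rows>=0.0 -> [0.449 0.098 0.108]
[0.0, -0.0, -0.25, 0.0, 0.0, 0.0, 1] rows>=1.8 -> [0.449 0.131 0.176]
[-0.17, -0.056, -0.248, -0.573, 0.005, 0.022, 1] rows>=3.6 -> [0.5   0.148 0.25 ]
[-0.263, 0.364, 0.0, 0.0, 0.0, 0.0, 1] rows>=3.2 -> [0.581 0.256 0.25 ]
[0.0, 0.0, 0.367, 0.0, 0.0, 0.0, 1] rows>=2.6 -> [0.581 0.256 0.14 ]
[0.0, 0.0, 0.07, 0.0, 0.0, 0.0, 1] rows>=0.5 -> [0.581 0.256 0.119]
[0.0, 0.0, 0.0, 0.0, 0.0, 0.0, 0.6] rows>=0.0 -> [0.581 0.256 0.119]
[0.0, 0.0, -0.303, 0.0, 0.0, 0.0, 0.6] rows>=2.2 -> [0.581 0.256 0.21 ]
saucer5 top pred [array([260.36109171, 173.45898648]), array([261.78767631, 134.7012713 ])]
```

Call:
{"fn": "step_arm", "kwargs": {
  "steps": [
    [0.433,-0.584,0.177,0.573,0,-0.022,0.35],
    [0.433,-0.584,0.177,0.573,0,-0.022,0.35],
    [0.433,-0.584,0.177,0.573,0,-0.022,0.35],
    [0.433,-0.584,0.177,0.573,0,-0.022,0.35],
    [0.433,-0.584,0.177,0.573,0,-0.022,0.35],
    [0.433,-0.584,0.177,0.573,0,-0.022,0.35],
    [0.433,-0.584,0.177,0.573,0,-0.022,0.35],
    [0.433,-0.584,0.177,0.573,0,-0.022,0.35]
  ]
}}

```text
time_s: 7.37
position: [0.4492, 0.135, 0.1859]
tcp_rot: [[-1.0, -0.0, -0.004], [0.002, 0.901, -0.435], [0.004, -0.435, -0.901]]
force: [1.3, -0.1, 0.6]
opening: 0.323
grasp_force: 0.0
```

Call:
{"fn": "step_arm", "kwargs": {
  "steps": [
    [0,0,0,0,0,0,0.35],
    [0,0,0,0,0,0,0.35],
    [0,0,0,0,0,0,0.35]
  ]
}}

```text
time_s: 7.62
position: [0.4508, 0.1361, 0.1864]
tcp_rot: [[-1.0, -0.0, -0.002], [0.0, 0.901, -0.434], [0.002, -0.434, -0.901]]
force: [0.2, -0.1, 0.1]
opening: 0.332
grasp_force: 0.0
```

```bash
python3 sc.py 3 .052|head -1;python3 -c "
from h import *
snap('side','p3',(240,60,400,270),3.5)"
```

```text
[0.006, -0.0, 0.007, 0.001, -0.002, 0.0, 0.35] rows>=0.1 -> [0.449 0.135 0.185]
```

View pics/p3.png

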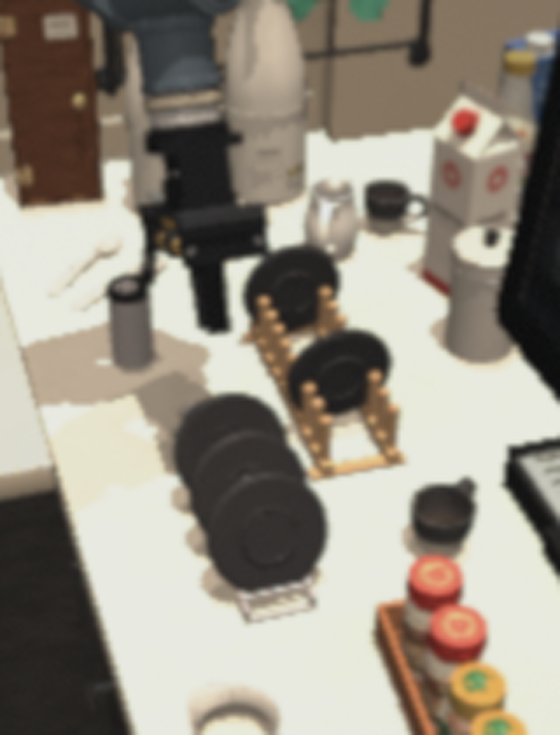

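Saucer 4 stands in the far slot at (292, 290) and the fingers are poised above saucer 3 at (235, 400). I'll repeat the sequence.

Call:
{"fn": "step_arm", "kwargs": {
  "steps": [
    [0,0,0.08,0,0,0,0.35],
    [0,0,0.16,0,0,0,0.35],
    [0,0,0.23,0,0,0,0.35],
    [0,0,0.287,0,0,0,0.35],
    [0,0,0.287,0,0,0,0.35],
    [0,0,0.287,0,0,0,1],
    [0,0,0.287,0,0,0,1],
    [0,0,0.287,0,0,0,1]
  ]
}}

```text
time_s: 8.33
position: [0.4501, 0.0985, 0.1095]
tcp_rot: [[-1.0, -0.0, -0.001], [0.0, 0.901, -0.434], [0.001, -0.434, -0.901]]
force: [0.2, -0.4, -0.5]
opening: 0.176
grasp_force: 0.0
```

Call:
{"fn": "step_arm", "kwargs": {
  "steps": [
    [0,0,0,0,0,0,1],
    [0,0,0,0,0,0,1],
    [0,0,0,0,0,0,1],
    [0,0,0,0,0,0,1]
  ]
}}

```text
time_s: 8.67
position: [0.4499, 0.0988, 0.109]
tcp_rot: [[-1.0, 0.0, -0.001], [0.001, 0.901, -0.433], [0.001, -0.433, -0.901]]
force: [0.4, 4.1, 1.2]
opening: 0.093
grasp_force: 29.9
```

Call:
{"fn": "step_arm", "kwargs": {
  "steps": [
    [0,0,-0.06,0,0,0,1],
    [0,0,-0.15,0,0,0,1],
    [0,0,-0.25,0,0,0,1],
    [0,0,-0.25,0,0,0,1]
  ]
}}

```text
time_s: 9.0
position: [0.4517, 0.1323, 0.1799]
tcp_rot: [[-1.0, 0.001, 0.004], [-0.001, 0.901, -0.433], [-0.004, -0.433, -0.901]]
force: [1.1, -0.9, -1.4]
opening: 0.089
grasp_force: 29.9
```

Call:
{"fn": "step_arm", "kwargs": {
  "steps": [
    [-0.03,-0.01,-0.04,-0.1,0,0,1],
    [-0.06,-0.02,-0.08,-0.2,0,0.005,1],
    [-0.09,-0.03,-0.13,-0.3,0,0.01,1],
    [-0.12,-0.04,-0.18,-0.4,0.005,0.015,1],
    [-0.15,-0.05,-0.22,-0.5,0.005,0.02,1],
    [-0.17,-0.056,-0.248,-0.573,0.005,0.022,1],
    [-0.17,-0.056,-0.248,-0.573,0.005,0.022,1],
    [-0.17,-0.056,-0.248,-0.573,0.005,0.022,1]
  ]
}}

```text
time_s: 9.67
position: [0.4999, 0.1463, 0.2495]
tcp_rot: [[-1.0, 0.021, -0.006], [0.021, 1.0, -0.002], [0.006, -0.002, -1.0]]
force: [-0.6, -0.1, -1.5]
opening: 0.088
grasp_force: 29.9
```

Call:
{"fn": "step_arm", "kwargs": {
  "steps": [
    [-0.04,0.06,0,0,0,0,1],
    [-0.09,0.12,0,0,0,0,1],
    [-0.14,0.19,0,0,0,0,1],
    [-0.19,0.26,0,0,0,0,1],
    [-0.23,0.32,0,0,0,0,1],
    [-0.263,0.364,0,0,0,0,1],
    [-0.263,0.364,0,0,0,0,1],
    [-0.263,0.364,0,0,0,0,1]
  ]
}}

```text
time_s: 10.33
position: [0.5797, 0.2558, 0.2476]
tcp_rot: [[-1.0, 0.016, -0.008], [0.016, 1.0, -0.003], [0.008, -0.003, -1.0]]
force: [-0.0, -0.5, -1.5]
opening: 0.087
grasp_force: 30.0
```

Call:
{"fn": "step_arm", "kwargs": {
  "steps": [
    [0,0,0,0,0,0,1],
    [0,0,0,0,0,0,1],
    [0,0,0,0,0,0,1]
  ]
}}

```text
time_s: 10.58
position: [0.5806, 0.2545, 0.2496]
tcp_rot: [[-1.0, 0.019, -0.005], [0.019, 1.0, -0.001], [0.005, -0.001, -1.0]]
force: [0.3, -0.5, -1.5]
opening: 0.089
grasp_force: 30.0
```

```bash
python3 sc.py 3 .052|sed -n '6,7p'; python3 -c "
from plan import *
plan([([.581,.256,.118],Rt(-1,0),1)])"
```

```text
[-0.263, 0.364, 0.0, 0.0, 0.0, 0.0, 1] rows>=3.2 -> [0.581 0.256 0.25 ]
[0.0, 0.0, 0.367, 0.0, 0.0, 0.0, 1] rows>=2.6 -> [0.581 0.256 0.14 ]
[-0.003, 0.005, 0.439, -0.001, -0.007, -0.002, 1] rows>=3.2 -> [0.581 0.256 0.118]
```

Call:
{"fn": "step_arm", "kwargs": {
  "steps": [
    [0,0.004,0.07,0,0,0,1],
    [0,0.004,0.14,0,0,0,1],
    [0,0.004,0.18,0,0,0,1],
    [0,0.004,0.21,0,0,0,1],
    [0,0.004,0.24,0,0,0,1],
    [0,0.004,0.27,0,0,0,1],
    [0,0.004,0.27,0,0,0,1]
  ]
}}

```text
time_s: 11.17
position: [0.5805, 0.2562, 0.1673]
tcp_rot: [[-1.0, 0.019, -0.007], [0.019, 1.0, -0.001], [0.007, -0.001, -1.0]]
force: [-0.9, -0.3, -1.9]
opening: 0.087
grasp_force: 30.0
```

Call:
{"fn": "step_arm", "kwargs": {
  "steps": [
    [0,0,0.03,0,0,0,1],
    [0,0,0.06,0,0,0,1],
    [0,0,0.09,0,0,0,1],
    [0,0,0.12,0,0,0,1],
    [0,0,0.14,0,0,0,1],
    [0,0,0.156,0,0,0,1],
    [0,0,0.166,0,0,0,1],
    [0,0,0.166,0,0,0,1]
  ]
}}

```text
time_s: 11.83
position: [0.583, 0.2568, 0.1201]
tcp_rot: [[-1.0, 0.018, 0.001], [0.018, 1.0, 0.001], [-0.001, 0.001, -1.0]]
force: [1.4, -0.6, 1.6]
opening: 0.089
grasp_force: 30.0
```

Call:
{"fn": "step_arm", "kwargs": {
  "steps": [
    [0,0,0.003,0,0,0,1],
    [0,0,0.003,0,0,0,1],
    [0,0,0.003,0,0,0,0.8],
    [0,0,0.003,0,0,0,0.6],
    [0,0,0.003,0,0,0,0.6],
    [0,0,0.003,0,0,0,0.6]
  ]
}}

```text
time_s: 12.33
position: [0.5805, 0.2565, 0.1178]
tcp_rot: [[-1.0, 0.019, -0.005], [0.019, 1.0, -0.0], [0.005, -0.0, -1.0]]
force: [0.4, -0.3, 0.4]
opening: 0.187
grasp_force: 0.1
```

Call:
{"fn": "step_arm", "kwargs": {
  "steps": [
    [0,0,-0.05,0,0,0,0.6],
    [0,0,-0.15,0,0,0,0.6],
    [0,0,-0.3,0,0,0,0.6],
    [0,0,-0.4,0,0,0,0.35],
    [0,0,-0.4,0,0,0,0.35]
  ]
}}

```text
time_s: 12.75
position: [0.5856, 0.2578, 0.2459]
tcp_rot: [[-1.0, 0.018, 0.01], [0.018, 1.0, 0.004], [-0.01, 0.004, -1.0]]
force: [1.5, 1.0, 0.4]
opening: 0.271
grasp_force: 0.0
```

Call:
{"fn": "step_arm", "kwargs": {
  "steps": [
    [0.433,-0.584,0.177,0.573,0,-0.022,0.35],
    [0.433,-0.584,0.177,0.573,0,-0.022,0.35],
    [0.433,-0.584,0.177,0.573,0,-0.022,0.35],
    [0.433,-0.584,0.177,0.573,0,-0.022,0.35],
    [0.433,-0.584,0.177,0.573,0,-0.022,0.35],
    [0.433,-0.584,0.177,0.573,0,-0.022,0.35],
    [0.433,-0.584,0.177,0.573,0,-0.022,0.35],
    [0.433,-0.584,0.177,0.573,0,-0.022,0.35]
  ]
}}

```text
time_s: 13.42
position: [0.4476, 0.0835, 0.1852]
tcp_rot: [[-1.0, -0.002, -0.009], [0.002, 0.901, -0.435], [0.009, -0.435, -0.901]]
force: [0.4, 0.9, -0.3]
opening: 0.325
grasp_force: 0.0
```

Call:
{"fn": "step_arm", "kwargs": {
  "steps": [
    [0,0,0,0,0,0,0.35],
    [0,0,0,0,0,0,0.35],
    [0,0,0,0,0,0,0.35]
  ]
}}

```text
time_s: 13.67
position: [0.4496, 0.0845, 0.1859]
tcp_rot: [[-1.0, -0.001, -0.005], [0.001, 0.901, -0.434], [0.005, -0.434, -0.901]]
force: [-0.3, -0.4, -0.5]
opening: 0.327
grasp_force: 0.0
```

```bash
python3 sc.py 2 0
```

```text
[0.002, -0.02, 0.014, 0.001, -0.007, 0.002, 0.35] rows>=0.2 -> [0.449 0.077 0.185]
[0.0, 0.0, 0.283, 0.0, 0.0, 0.0, 0.35] rows>=2.0 -> [0.449 0.04  0.108]
[0.0, 0.0, 0.0, 0.0, 0.0, 0.0, 1] rows>=0.0 -> [0.449 0.04  0.108]
[0.0, -0.0, -0.25, 0.0, 0.0, 0.0, 1] rows>=1.8 -> [0.449 0.073 0.176]
[-0.17, -0.056, -0.248, -0.573, 0.005, 0.022, 1] rows>=3.6 -> [0.5  0.09 0.25]
[-0.26, 0.384, 0.0, 0.0, 0.0, 0.0, 1] rows>=3.3 -> [0.58  0.204 0.25 ]
[0.0, 0.0, 0.367, 0.0, 0.0, 0.0, 1] rows>=2.6 -> [0.58  0.204 0.14 ]
[0.0, 0.0, 0.07, 0.0, 0.0, 0.0, 1] rows>=0.5 -> [0.58  0.204 0.119]
[0.0, 0.0, 0.0, 0.0, 0.0, 0.0, 0.6] rows>=0.0 -> [0.58  0.204 0.119]
[0.0, 0.0, -0.303, 0.0, 0.0, 0.0, 0.6] rows>=2.2 -> [0.58  0.204 0.21 ]
```

Call:
{"fn": "step_arm", "kwargs": {
  "steps": [
    [0,-0.02,0.08,0,0,0,0.35],
    [0,-0.02,0.16,0,0,0,0.35],
    [0,-0.02,0.23,0,0,0,0.35],
    [0,-0.02,0.293,0,0,0,0.35],
    [0,-0.02,0.293,0,0,0,0.35],
    [0,-0.02,0.293,0,0,0,1],
    [0,-0.02,0.293,0,0,0,1],
    [0,-0.02,0.293,0,0,0,1]
  ]
}}

```text
time_s: 14.33
position: [0.4486, 0.0408, 0.11]
tcp_rot: [[-1.0, -0.001, -0.005], [0.001, 0.901, -0.435], [0.005, -0.435, -0.901]]
force: [-0.8, 0.3, -0.2]
opening: 0.176
grasp_force: 0.0
```

Call:
{"fn": "step_arm", "kwargs": {
  "steps": [
    [0,0,0,0,0,0,1],
    [0,0,0,0,0,0,1],
    [0,0,0,0,0,0,1],
    [0,0,0,0,0,0,1]
  ]
}}

```text
time_s: 14.67
position: [0.4484, 0.041, 0.1095]
tcp_rot: [[-1.0, -0.001, -0.005], [0.001, 0.901, -0.434], [0.005, -0.434, -0.901]]
force: [0.7, 5.4, 2.4]
opening: 0.088
grasp_force: 29.9
```

Call:
{"fn": "step_arm", "kwargs": {
  "steps": [
    [0,0,-0.06,0,0,0,1],
    [0,0,-0.15,0,0,0,1],
    [0,0,-0.25,0,0,0,1],
    [0,0,-0.25,0,0,0,1]
  ]
}}

```text
time_s: 15.0
position: [0.4504, 0.0743, 0.1803]
tcp_rot: [[-1.0, -0.0, 0.0], [-0.0, 0.901, -0.434], [0.0, -0.434, -0.901]]
force: [1.3, 0.6, -1.8]
opening: 0.092
grasp_force: 29.9
```

Call:
{"fn": "step_arm", "kwargs": {
  "steps": [
    [-0.03,-0.01,-0.04,-0.1,0,0,1],
    [-0.06,-0.02,-0.08,-0.2,0,0.005,1],
    [-0.09,-0.03,-0.13,-0.3,0,0.01,1],
    [-0.12,-0.04,-0.18,-0.4,0.005,0.015,1],
    [-0.15,-0.05,-0.22,-0.5,0.005,0.02,1],
    [-0.17,-0.056,-0.248,-0.573,0.005,0.022,1],
    [-0.17,-0.056,-0.248,-0.573,0.005,0.022,1],
    [-0.17,-0.056,-0.248,-0.573,0.005,0.022,1]
  ]
}}

```text
time_s: 15.67
position: [0.4989, 0.0887, 0.2498]
tcp_rot: [[-1.0, 0.021, -0.01], [0.021, 1.0, -0.002], [0.01, -0.002, -1.0]]
force: [-0.4, -0.8, -1.1]
opening: 0.094
grasp_force: 30.0
```

Call:
{"fn": "step_arm", "kwargs": {
  "steps": [
    [0,0.07,0,0,0,0,1],
    [-0.04,0.15,0,0,0,0,1],
    [-0.09,0.22,0,0,0,0,1],
    [-0.15,0.29,0,0,0,0,1],
    [-0.21,0.34,0,0,0,0,1],
    [-0.26,0.384,0,0,0,0,1],
    [-0.26,0.384,0,0,0,0,1],
    [-0.26,0.384,0,0,0,0,1]
  ]
}}

```text
time_s: 16.33
position: [0.5782, 0.2043, 0.2476]
tcp_rot: [[-1.0, 0.017, -0.012], [0.017, 1.0, -0.003], [0.012, -0.003, -1.0]]
force: [0.3, -0.8, -2.9]
opening: 0.091
grasp_force: 30.0
```

Call:
{"fn": "step_arm", "kwargs": {
  "steps": [
    [0,0,0,0,0,0,1],
    [0,0,0,0,0,0,1],
    [0,0,0,0,0,0,1]
  ]
}}

```text
time_s: 16.58
position: [0.5787, 0.203, 0.2495]
tcp_rot: [[-1.0, 0.02, -0.009], [0.02, 1.0, -0.001], [0.009, -0.001, -1.0]]
force: [-0.5, -0.3, -1.8]
opening: 0.089
grasp_force: 30.0
```

```bash
python3 -c "
from plan import *
plan([([.580,.204,.118],Rt(-1,0),1)])"
```

```text
[-0.008, 0.004, 0.438, -0.001, -0.012, -0.003, 1] rows>=3.2 -> [0.58  0.204 0.118]
```

Call:
{"fn": "step_arm", "kwargs": {
  "steps": [
    [-0.006,0.003,0.07,0,-0.011,0,1],
    [-0.006,0.003,0.14,0,-0.011,0,1],
    [-0.006,0.003,0.18,0,-0.011,0,1],
    [-0.006,0.003,0.21,0,-0.011,0,1],
    [-0.006,0.003,0.24,0,-0.011,0,1],
    [-0.006,0.003,0.27,0,-0.011,0,1],
    [-0.006,0.003,0.27,0,-0.011,0,1]
  ]
}}

```text
time_s: 17.17
position: [0.5802, 0.2041, 0.1674]
tcp_rot: [[-1.0, 0.02, -0.002], [0.02, 1.0, -0.001], [0.002, -0.001, -1.0]]
force: [-0.3, -0.4, -0.7]
opening: 0.089
grasp_force: 30.0
```

Call:
{"fn": "step_arm", "kwargs": {
  "steps": [
    [0,0,0.03,0,0,0,1],
    [0,0,0.06,0,0,0,1],
    [0,0,0.09,0,0,0,1],
    [0,0,0.12,0,0,0,1],
    [0,0,0.14,0,0,0,1],
    [0,0,0.156,0,0,0,1],
    [0,0,0.166,0,0,0,1],
    [0,0,0.166,0,0,0,1]
  ]
}}

```text
time_s: 17.83
position: [0.5812, 0.2046, 0.1204]
tcp_rot: [[-1.0, 0.019, 0.001], [0.019, 1.0, -0.0], [-0.001, -0.0, -1.0]]
force: [-3.4, -0.9, 7.6]
opening: 0.092
grasp_force: 30.0
```

Call:
{"fn": "step_arm", "kwargs": {
  "steps": [
    [0,0,0.002,0,0,0,1],
    [0,0,0.002,0,0,0,1],
    [0,0,0.002,0,0,0,0.8],
    [0,0,0.002,0,0,0,0.6],
    [0,0,0.002,0,0,0,0.6],
    [0,0,0.002,0,0,0,0.6]
  ]
}}

```text
time_s: 18.33
position: [0.5813, 0.2044, 0.1183]
tcp_rot: [[-1.0, 0.019, 0.001], [0.019, 1.0, -0.0], [-0.001, -0.0, -1.0]]
force: [0.1, 0.1, 0.8]
opening: 0.187
grasp_force: 0.0
```

Call:
{"fn": "step_arm", "kwargs": {
  "steps": [
    [0,0,-0.05,0,0,0,0.6],
    [0,0,-0.15,0,0,0,0.6],
    [0,0,-0.3,0,0,0,0.6],
    [0,0,-0.4,0,0,0,0.35],
    [0,0,-0.4,0,0,0,0.35]
  ]
}}

```text
time_s: 18.75
position: [0.5855, 0.2053, 0.246]
tcp_rot: [[-1.0, 0.019, 0.016], [0.019, 1.0, 0.002], [-0.016, 0.003, -1.0]]
force: [0.6, 0.7, 0.0]
opening: 0.273
grasp_force: 0.0
```

Call:
{"fn": "step_arm", "kwargs": {
  "steps": [
    [0.426,-0.624,0.177,0.573,0,-0.022,0.35],
    [0.426,-0.624,0.177,0.573,0,-0.022,0.35],
    [0.426,-0.624,0.177,0.573,0,-0.022,0.35],
    [0.426,-0.624,0.177,0.573,0,-0.022,0.35],
    [0.426,-0.624,0.177,0.573,0,-0.022,0.35],
    [0.426,-0.624,0.177,0.573,0,-0.022,0.35],
    [0.426,-0.624,0.177,0.573,0,-0.022,0.35],
    [0.426,-0.624,0.177,0.573,0,-0.022,0.35]
  ]
}}

```text
time_s: 19.42
position: [0.4488, 0.0192, 0.1847]
tcp_rot: [[-1.0, 0.002, -0.006], [0.004, 0.901, -0.435], [0.004, -0.435, -0.901]]
force: [0.7, 0.1, -0.1]
opening: 0.321
grasp_force: 0.0
```

Call:
{"fn": "step_arm", "kwargs": {
  "steps": [
    [0,0,0,0,0,0,0.35],
    [0,0,0,0,0,0,0.35],
    [0,0,0,0,0,0,0.35]
  ]
}}

```text
time_s: 19.67
position: [0.4512, 0.0204, 0.1855]
tcp_rot: [[-1.0, 0.001, -0.001], [0.002, 0.901, -0.435], [0.001, -0.435, -0.901]]
force: [0.0, 0.5, 0.1]
opening: 0.327
grasp_force: 0.0
```

```bash
python3 sc.py 1 -.104; python3 -c "
from h import *
snap('side','p4',(240,90,400,260),4)"
```

```text
[0.007, -0.003, 0.005, 0.0, -0.002, -0.002, 0.35] rows>=0.1 -> [0.449 0.019 0.185]
[0.0, 0.0, 0.283, 0.0, 0.0, 0.0, 0.35] rows>=2.0 -> [ 0.449 -0.018  0.108]
[0.0, 0.0, 0.0, 0.0, 0.0, 0.0, 1] rows>=0.0 -> [ 0.449 -0.018  0.108]
[0.0, -0.0, -0.25, 0.0, 0.0, 0.0, 1] rows>=1.8 -> [0.449 0.015 0.176]
[-0.17, -0.056, -0.248, -0.573, 0.005, 0.022, 1] rows>=3.6 -> [0.5   0.032 0.25 ]
[-0.257, 0.231, 0.0, 0.0, 0.0, 0.0, 1] rows>=2.5 -> [0.578 0.1   0.25 ]
[0.0, 0.0, 0.367, 0.0, 0.0, 0.0, 1] rows>=2.6 -> [0.578 0.1   0.14 ]
[0.0, 0.0, 0.07, 0.0, 0.0, 0.0, 1] rows>=0.5 -> [0.578 0.1   0.119]
[0.0, 0.0, 0.0, 0.0, 0.0, 0.0, 0.6] rows>=0.0 -> [0.578 0.1   0.119]
[0.0, 0.0, -0.303, 0.0, 0.0, 0.0, 0.6] rows>=2.2 -> [0.578 0.1   0.21 ]
```

View pics/p4.png

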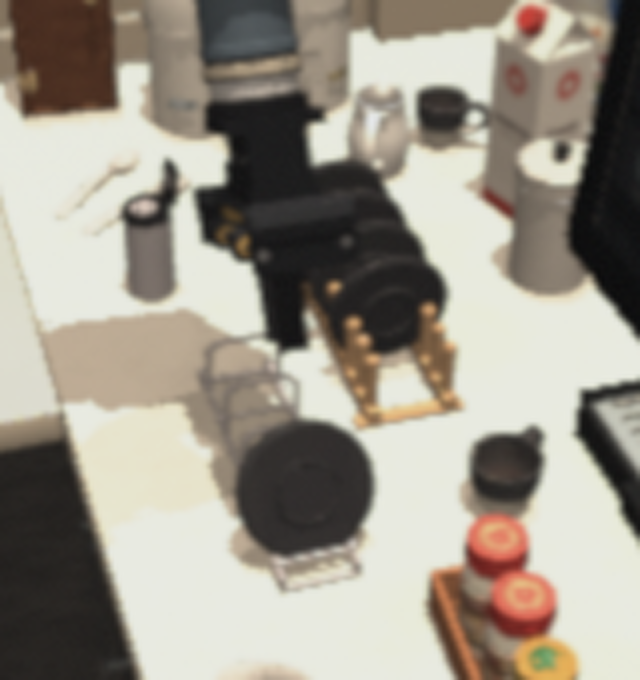

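Four saucers stand in a row in the rack, (340–440, 170–350), and saucer 1 is left in the drainer at (305, 487). Now the last one.

Call:
{"fn": "step_arm", "kwargs": {
  "steps": [
    [0.004,0,0.08,0,0,0,0.35],
    [0.004,0,0.16,0,0,0,0.35],
    [0.004,0,0.23,0,0,0,0.35],
    [0.004,0,0.286,0,0,0,0.35],
    [0.004,0,0.286,0,0,0,0.35],
    [0.004,0,0.286,0,0,0,1],
    [0.004,0,0.286,0,0,0,1],
    [0.004,0,0.286,0,0,0,1]
  ]
}}

```text
time_s: 20.38
position: [0.4491, -0.0171, 0.109]
tcp_rot: [[-1.0, 0.001, -0.001], [0.002, 0.9, -0.435], [0.0, -0.435, -0.9]]
force: [-0.5, 0.6, 0.4]
opening: 0.18
grasp_force: 0.0
```

Call:
{"fn": "step_arm", "kwargs": {
  "steps": [
    [0,0,0,0,0,0,1],
    [0,0,0,0,0,0,1],
    [0,0,0,0,0,0,1],
    [0,0,0,0,0,0,1]
  ]
}}

```text
time_s: 20.72
position: [0.4489, -0.017, 0.1085]
tcp_rot: [[-1.0, 0.002, -0.001], [0.002, 0.901, -0.434], [0.0, -0.434, -0.901]]
force: [0.4, 3.6, 1.1]
opening: 0.093
grasp_force: 29.9
```

Call:
{"fn": "step_arm", "kwargs": {
  "steps": [
    [0,0,-0.06,0,0,0,1],
    [0,0,-0.15,0,0,0,1],
    [0,0,-0.25,0,0,0,1],
    [0,0,-0.25,0,0,0,1]
  ]
}}

```text
time_s: 21.05
position: [0.4506, 0.0164, 0.1791]
tcp_rot: [[-1.0, 0.003, 0.004], [0.001, 0.9, -0.435], [-0.005, -0.435, -0.9]]
force: [0.9, 0.6, -0.9]
opening: 0.086
grasp_force: 29.9
```

Call:
{"fn": "step_arm", "kwargs": {
  "steps": [
    [-0.03,-0.01,-0.04,-0.1,0,0,1],
    [-0.06,-0.02,-0.08,-0.2,0,0.005,1],
    [-0.09,-0.03,-0.13,-0.3,0,0.01,1],
    [-0.12,-0.04,-0.18,-0.4,0.005,0.015,1],
    [-0.15,-0.05,-0.22,-0.5,0.005,0.02,1],
    [-0.17,-0.056,-0.248,-0.573,0.005,0.022,1],
    [-0.17,-0.056,-0.248,-0.573,0.005,0.022,1],
    [-0.17,-0.056,-0.248,-0.573,0.005,0.022,1]
  ]
}}

```text
time_s: 21.72
position: [0.499, 0.031, 0.2491]
tcp_rot: [[-1.0, 0.022, -0.005], [0.022, 1.0, -0.002], [0.005, -0.002, -1.0]]
force: [-1.3, -0.9, -1.5]
opening: 0.088
grasp_force: 29.9
```

Call:
{"fn": "step_arm", "kwargs": {
  "steps": [
    [-0.04,0.04,0,0,0,0,1],
    [-0.09,0.08,0,0,0,0,1],
    [-0.14,0.12,0,0,0,0,1],
    [-0.19,0.16,0,0,0,0,1],
    [-0.23,0.2,0,0,0,0,1],
    [-0.257,0.231,0,0,0,0,1],
    [-0.257,0.231,0,0,0,0,1],
    [-0.257,0.231,0,0,0,0,1]
  ]
}}

```text
time_s: 22.38
position: [0.5768, 0.1004, 0.2481]
tcp_rot: [[-1.0, 0.018, -0.006], [0.018, 1.0, -0.001], [0.006, -0.001, -1.0]]
force: [-0.9, -0.4, -1.7]
opening: 0.088
grasp_force: 29.9
```

Call:
{"fn": "step_arm", "kwargs": {
  "steps": [
    [0,0,0,0,0,0,1],
    [0,0,0,0,0,0,1],
    [0,0,0,0,0,0,1]
  ]
}}

```text
time_s: 22.63
position: [0.5774, 0.0993, 0.2495]
tcp_rot: [[-1.0, 0.021, -0.004], [0.021, 1.0, -0.0], [0.004, -0.001, -1.0]]
force: [0.5, 0.3, -0.9]
opening: 0.087
grasp_force: 29.9
```

```bash
python3 -c "
from plan import *
plan([([.578,.100,.118],Rt(-1,0),1)])"
```

```text
[-0.003, 0.003, 0.438, -0.001, -0.004, -0.004, 1] rows>=3.2 -> [0.578 0.1   0.118]
```

Call:
{"fn": "step_arm", "kwargs": {
  "steps": [
    [-0.002,0.003,0.07,0,0,0,1],
    [-0.002,0.003,0.14,0,0,0,1],
    [-0.002,0.003,0.18,0,0,0,1],
    [-0.002,0.003,0.21,0,0,0,1],
    [-0.002,0.003,0.24,0,0,0,1],
    [-0.002,0.003,0.27,0,0,0,1],
    [-0.002,0.003,0.27,0,0,0,1]
  ]
}}

```text
time_s: 23.22
position: [0.5777, 0.1006, 0.167]
tcp_rot: [[-1.0, 0.021, -0.005], [0.021, 1.0, -0.0], [0.005, -0.0, -1.0]]
force: [-0.3, -0.1, -1.3]
opening: 0.093
grasp_force: 29.9
```

Call:
{"fn": "step_arm", "kwargs": {
  "steps": [
    [0,0,0.03,0,0,0,1],
    [0,0,0.06,0,0,0,1],
    [0,0,0.09,0,0,0,1],
    [0,0,0.12,0,0,0,1],
    [0,0,0.14,0,0,0,1],
    [0,0,0.156,0,0,0,1],
    [0,0,0.166,0,0,0,1],
    [0,0,0.166,0,0,0,1]
  ]
}}

```text
time_s: 23.88
position: [0.5811, 0.1008, 0.1197]
tcp_rot: [[-1.0, 0.02, 0.004], [0.02, 1.0, -0.0], [-0.004, -0.0, -1.0]]
force: [3.3, 0.4, 0.6]
opening: 0.088
grasp_force: 30.0
```

Call:
{"fn": "step_arm", "kwargs": {
  "steps": [
    [0,0,0.002,0,0,0,1],
    [0,0,0.002,0,0,0,1],
    [0,0,0.002,0,0,0,0.8],
    [0,0,0.002,0,0,0,0.6],
    [0,0,0.002,0,0,0,0.6],
    [0,0,0.002,0,0,0,0.6]
  ]
}}

```text
time_s: 24.38
position: [0.5775, 0.101, 0.1176]
tcp_rot: [[-1.0, 0.02, -0.005], [0.02, 1.0, 0.0], [0.005, 0.0, -1.0]]
force: [0.7, 1.1, 1.0]
opening: 0.186
grasp_force: 0.5
```

Call:
{"fn": "step_arm", "kwargs": {
  "steps": [
    [0,0,-0.05,0,0,0,0.6],
    [0,0,-0.15,0,0,0,0.6],
    [0,0,-0.3,0,0,0,0.6],
    [0,0,-0.42,0,0,0,1],
    [0,0,-0.42,0,0,0,1],
    [0,0,-0.42,0,0,0,1],
    [0,0,-0.42,0,0,0,1]
  ]
}}

```text
time_s: 24.97
position: [0.5777, 0.1008, 0.2434]
tcp_rot: [[-1.0, 0.02, -0.005], [0.02, 1.0, -0.0], [0.005, -0.0, -1.0]]
force: [0.0, -1.0, -1.4]
opening: 0.021
grasp_force: 0.0
```

```bash
python3 - <<'E'
from h import *
from plan import st
st()
def cr(im,x0,y0,x1,y1,k): 
    o=cv2.resize(im[y0:y1,x0:x1],None,fx=k,fy=k,interpolation=cv2.INTER_CUBIC)
    for x in range((x0+9)//10*10,x1,10): cv2.line(o,((x-x0)*k,0),((x-x0)*k,4 if x%50 else 14),(0,0,255),1)
    for y in range((y0+9)//10*10,y1,10): cv2.line(o,(0,(y-y0)*k),(4 if y%50 else 14,(y-y0)*k),(0,0,255),1)
    return o
t=capture("top")["image"][:,:,::-1]; s=capture("side")["image"][:,:,::-1]
np.save("pics/t5.npy",t);np.save("pics/s5.npy",s)
a=cr(t,165,170,235,250,5); b=cr(s,255,115,325,195,5)   # shaker
c=cr(t,355,150,475,200,3); d=cr(s,325,205,405,315,3)
top=np.hstack([a,b]); W=top.shape[1]
cv2.imwrite("pics/m5.png",top)
E
```

```text
{'time_s': 24.9667, 'position': [0.5777, 0.1008, 0.2434], 'tcp_rot': [[-0.9998, 0.0202, -0.0048], [0.0202, 0.9998, -0.0001], [0.0048, -0.0002, -1.0]], 'force': [0.0276, -0.9649, -1.3634], 'opening': 0.0206, 'grasp_force': 0.0, 'joint_positions': [-1.0085, 27.6159, 87.8388, -0.0137, 64.821, -89.8453]}
```

View pics/m5.png

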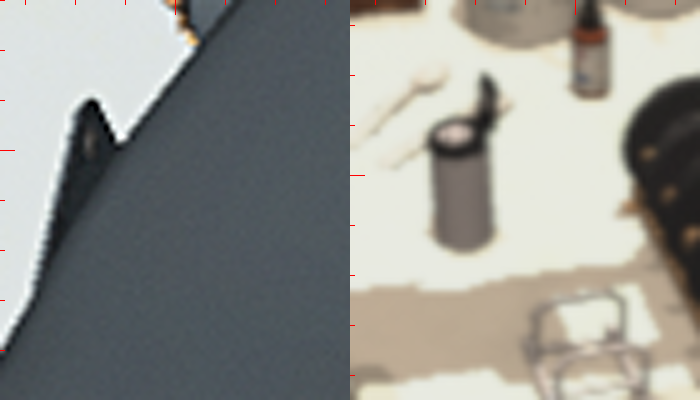

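The side crop shows the shaker still in place, with its top at (458, 135) and the lip at (488, 75). The arm hides it in the top view. Next I'll plan closing the cap.

```bash
cat > shk.py <<'E'
from h import *
def find():
    "shaker shift in side image against the first one, pixels -> floor metres"
    a=np.load("pics/side0.npy"); b=np.ascontiguousarray(capture("side")["image"][:,:,::-1])
    t=a[146:165,270:286]   # body, no cap
    m=cv2.matchTemplate(b[105:205,225:345],np.ascontiguousarray(t),cv2.TM_SQDIFF_NORMED); _,_,l,_=cv2.minMaxLoc(m)
    mv=m.min(); du,dv=l[0]+225-270,l[1]+105-146; S=cal("side")
    return (du,dv),float(mv),onz(S,278+du,162+dv,0)-onz(S,278,162,0)
if __name__=="__main__": print(find())
E
python3 shk.py; python3 - <<'E'
from plan import *
S=np.array([.410,.323]);e=np.array([np.cos(np.radians(27)),np.sin(np.radians(27))]);Q=Rt(27)
P=lambda x,tip:([*(S+e*x),tip+.025],Q,1)
plan([([.50,.26,.25],Rt(13),1),P(.060,.215),P(.060,.112),P(.03,.112),P(.010,.112),P(.002,.104),P(0,.097)])
E
```

```text
((0, 0), 1.3355241208046209e-05, array([0., 0., 0.]))
[0.269, 0.525, -0.025, 0.001, -0.009, -0.315, 1] rows>=4.2 -> [0.5  0.26 0.25]
[0.051, 0.32, 0.033, 0.0, 0.0, -0.311, 1] rows>=2.3 -> [0.463 0.35  0.24 ]
[0.0, 0.0, 0.343, 0.0, 0.0, 0.0, 1] rows>=2.5 -> [0.463 0.35  0.137]
[0.1, -0.0, 0.0, 0.0, 0.0, 0.0, 1] rows>=0.7 -> [0.437 0.337 0.137]
[0.067, 0.0, 0.0, 0.0, 0.0, 0.0, 1] rows>=0.5 -> [0.419 0.328 0.137]
[0.027, -0.0, 0.027, 0.0, 0.0, 0.0, 1] rows>=0.3 -> [0.412 0.324 0.129]
[0.007, -0.0, 0.023, 0.0, 0.0, 0.0, 1] rows>=0.2 -> [0.41  0.323 0.122]
```

Call:
{"fn": "step_arm", "kwargs": {
  "steps": [
    [0.269,0.525,-0.025,0,-0.006,-0.315,1],
    [0.269,0.525,-0.025,0,-0.006,-0.315,1],
    [0.269,0.525,-0.025,0,-0.006,-0.315,1],
    [0.269,0.525,-0.025,0,-0.006,-0.315,1],
    [0.269,0.525,-0.025,0,-0.006,-0.315,1],
    [0.269,0.525,-0.025,0,-0.006,-0.315,1]
  ]
}}

```text
time_s: 25.62
position: [0.4989, 0.2623, 0.2505]
tcp_rot: [[-0.973, -0.23, -0.001], [-0.23, 0.973, -0.0], [0.001, 0.0, -1.0]]
force: [-0.2, 0.3, 0.6]
opening: 0.005
grasp_force: 0.0
```

Call:
{"fn": "step_arm", "kwargs": {
  "steps": [
    [0.051,0.32,0.033,0,0,-0.311,1],
    [0.051,0.32,0.033,0,0,-0.311,1],
    [0.051,0.32,0.033,0,0,-0.311,1],
    [0.051,0.32,0.033,0,0,-0.311,1],
    [0.051,0.32,0.033,0,0,-0.311,1],
    [0.051,0.32,0.033,0,0,-0.311,1]
  ]
}}

```text
time_s: 26.12
position: [0.4658, 0.3483, 0.2413]
tcp_rot: [[-0.892, -0.453, 0.002], [-0.453, 0.892, -0.001], [-0.001, -0.002, -1.0]]
force: [0.3, -1.0, -0.0]
opening: 0.004
grasp_force: 0.0
```

```bash
python3 shk.py; python3 - <<'E'
from plan import *
S=np.array([.410,.323]);e=np.array([np.cos(np.radians(27)),np.sin(np.radians(27))]);Q=Rt(27)
P=lambda x,tip:([*(S+e*x),tip+.025],Q,1)
plan([P(.060,.112)])
def cr(im,x0,y0,x1,y1,k): 
    o=cv2.resize(im[y0:y1,x0:x1],None,fx=k,fy=k,interpolation=cv2.INTER_CUBIC)
    for x in range((x0+9)//10*10,x1,10): cv2.line(o,((x-x0)*k,0),((x-x0)*k,4 if x%50 else 14),(0,0,255),1)
    return o
t=capture("top")["image"][:,:,::-1]; np.save("pics/t6.npy",t)
print(t[200:240,175:215].mean(), np.load("pics/top0.npy")[200:240,175:215].mean())
E
```

```text
((0, 0), 0.04303017258644104, array([0., 0., 0.]))
[0.005, 0.01, 0.348, -0.002, 0.002, -0.003, 1] rows>=2.5 -> [0.463 0.35  0.137]
139.20916666666668 153.4575
```

Call:
{"fn": "step_arm", "kwargs": {
  "steps": [
    [0,0.004,0.12,0,0,0,1],
    [0,0.004,0.24,0,0,0,1],
    [0,0.004,0.345,0,0,0,1],
    [0,0.004,0.345,0,0,0,1],
    [0,0.004,0.345,0,0,0,1]
  ]
}}

```text
time_s: 26.63
position: [0.4642, 0.3496, 0.1372]
tcp_rot: [[-0.892, -0.453, -0.002], [-0.453, 0.892, -0.002], [0.002, -0.001, -1.0]]
force: [0.6, -0.8, 1.4]
opening: 0.001
grasp_force: 0.0
```

Call:
{"fn": "step_arm", "kwargs": {
  "steps": [
    [0.03,0,0,0,0,0,1],
    [0.06,0,0,0,0,0,1],
    [0.09,0,0,0,0,0,1],
    [0.115,0,0,0,0,0,1],
    [0.14,0,0,0,0,0,1],
    [0.165,0,0,0,0,0,1],
    [0.165,0,0,0,0,0,1],
    [0.165,0,0,0,0,0,1]
  ]
}}

```text
time_s: 27.3
position: [0.42, 0.3285, 0.1385]
tcp_rot: [[-0.891, -0.454, 0.002], [-0.454, 0.891, 0.0], [-0.002, -0.001, -1.0]]
force: [0.5, -0.1, -0.7]
opening: 0.005
grasp_force: 0.0
```

Call:
{"fn": "step_arm", "kwargs": {
  "steps": [
    [0.01,0,0.01,0,0,0,1],
    [0.02,0,0.02,0,0,0,1],
    [0.03,0,0.03,0,0,0,1],
    [0.033,0,0.04,0,0,0,1],
    [0.033,0,0.045,0,0,0,1],
    [0.033,0,0.045,0,0,0,1]
  ]
}}

```text
time_s: 27.8
position: [0.4113, 0.3239, 0.1241]
tcp_rot: [[-0.891, -0.454, 0.001], [-0.454, 0.891, -0.0], [-0.001, -0.0, -1.0]]
force: [1.0, 0.4, -0.3]
opening: 0.007
grasp_force: 0.0
```

Call:
{"fn": "step_arm", "kwargs": {
  "steps": [
    [0.003,0,0.004,0,0,0,1],
    [0.003,0,0.006,0,0,0,1],
    [0.003,0,0.006,0,0,0,1],
    [0.003,0,0.006,0,0,0,1]
  ]
}}

```text
time_s: 28.13
position: [0.4112, 0.3239, 0.1233]
tcp_rot: [[-0.891, -0.454, 0.003], [-0.454, 0.891, 0.001], [-0.003, -0.001, -1.0]]
force: [-0.1, -0.6, 2.8]
opening: 0.007
grasp_force: 1.5
```

Call:
{"fn": "step_arm", "kwargs": {
  "steps": [
    [0,0,0.004,0,0,0,1],
    [0,0,0.004,0,0,0,1],
    [0,0,0.004,0,0,0,1]
  ]
}}

```text
time_s: 28.38
position: [0.4112, 0.3239, 0.1232]
tcp_rot: [[-0.891, -0.454, 0.003], [-0.454, 0.891, 0.001], [-0.004, -0.001, -1.0]]
force: [-1.7, -0.3, 12.4]
opening: 0.007
grasp_force: 5.7
```

Contact came at a tip height of 98 mm with 12 N, so the cap is shut. I'll back off upward and check clearance to the machine near the caddy.

Call:
{"fn": "step_arm", "kwargs": {
  "steps": [
    [0,0,-0.05,0,0,0,1],
    [0,0,-0.15,0,0,0,1],
    [0,0,-0.3,0,0,0,1],
    [0,0,-0.42,0,0,0,1],
    [0,0,-0.42,0,0,0,1],
    [0,0,-0.42,0,0,0,1]
  ]
}}

```text
time_s: 28.88
position: [0.4119, 0.3244, 0.2502]
tcp_rot: [[-0.891, -0.454, 0.008], [-0.454, 0.891, 0.003], [-0.008, -0.001, -1.0]]
force: [0.3, -0.0, -1.0]
opening: 0.007
grasp_force: 0.0
```

```bash
python3 shk.py; cat > jar.py <<'E'
from plan import *
C=np.array([.5365,-.252]);n=np.array([.068,.9977]);Q=Rt(-93.9)
def J(s,tip,g): return ([*(C+n*s),tip+.025],Q,g)
E
python3 - <<'E'
from jar import *
np.set_printoptions(precision=3,suppress=True)
T,S=cal("top"),cal("side")
print("screen corner",tri(T,np.array((565,137))/1.25,S,np.array((570,275))/1.25),"L",tri(T,np.array((392,135))/1.25,S,np.array((480,185))/1.25))
print("tray",onz(T,400/1.25,153/1.25,.06),onz(T,548/1.25,155/1.25,.06),"cup",onz(T,418/1.25,185/1.25,.06))
print(proj(T,(.41,.323,.098)),proj(S,(.41,.323,.098)))
plan([([.45,.15,.26],Rt(-15),1),([.50,.0,.26],Rt(-55),1),([.53,-.1,.26],Q,0),J(.0783,.17,-.5)])
E
```

```text
((0, 1), 0.046287450939416885, array([-0.00143235, -0.00624313,  0.        ]))
screen corner (array([ 0.696, -0.313,  0.207]), np.float64(0.04224516565512369)) L (array([0.675, 0.019, 0.211]), np.float64(0.008899015462084632))
tray [0.686 0.005 0.06 ] [ 0.687 -0.315  0.06 ] cup [ 0.615 -0.035  0.06 ]
[192.647 220.604] [276.079 141.158]
[0.146, -0.576, -0.039, 0.001, 0.004, 0.934, 1] rows>=5.9 -> [0.45 0.15 0.26]
[-0.29, -0.44, 0.0, 0.0, 0.0, 0.889, 1] rows>=5.6 -> [0.5  0.   0.26]
[-0.33, -0.109, 0.0, 0.0, 0.0, 0.864, 0] rows>=5.4 -> [ 0.53 -0.1   0.26]
[-0.243, 0.056, 0.217, 0.0, 0.0, 0.0, -0.5] rows>=2.4 -> [ 0.542 -0.174  0.195]
```

Call:
{"fn": "step_arm", "kwargs": {
  "steps": [
    [0.146,-0.576,-0.039,0,0.006,0.934,1],
    [0.146,-0.576,-0.039,0,0.006,0.934,1],
    [0.146,-0.576,-0.039,0,0.006,0.934,1],
    [0.146,-0.576,-0.039,0,0.006,0.934,1],
    [0.146,-0.576,-0.039,0,0.006,0.934,1],
    [0.146,-0.576,-0.039,0,0.006,0.934,1],
    [0.146,-0.576,-0.039,0,0.006,0.934,1]
  ]
}}

```text
time_s: 29.52
position: [0.4491, 0.1484, 0.2575]
tcp_rot: [[-0.965, 0.264, -0.007], [0.264, 0.965, -0.0], [0.007, -0.002, -1.0]]
force: [0.3, 0.4, 0.5]
opening: 0.004
grasp_force: 0.0
```

Call:
{"fn": "step_arm", "kwargs": {
  "steps": [
    [-0.29,-0.44,0,0,0,0.889,0],
    [-0.29,-0.44,0,0,0,0.889,0],
    [-0.29,-0.44,0,0,0,0.889,0],
    [-0.29,-0.44,0,0,0,0.889,0],
    [-0.29,-0.44,0,0,0,0.889,0],
    [-0.29,-0.44,0,0,0,0.889,0],
    [-0.29,-0.44,0,0,0,0.889,0]
  ]
}}

```text
time_s: 30.1
position: [0.499, -0.0002, 0.2576]
tcp_rot: [[-0.574, 0.819, -0.006], [0.819, 0.574, 0.001], [0.004, -0.005, -1.0]]
force: [0.1, 0.1, -0.8]
opening: 0.442
grasp_force: 0.0
```

Call:
{"fn": "step_arm", "kwargs": {
  "steps": [
    [-0.33,-0.109,0,0,0,0.864,-0.5],
    [-0.33,-0.109,0,0,0,0.864,-0.5],
    [-0.33,-0.109,0,0,0,0.864,-0.5],
    [-0.33,-0.109,0,0,0,0.864,-0.5],
    [-0.33,-0.109,0,0,0,0.864,-0.5],
    [-0.33,-0.109,0,0,0,0.864,-0.5],
    [-0.33,-0.109,0,0,0,0.864,-0.5],
    [-0.33,-0.109,0,0,0,0.864,-0.5]
  ]
}}

```text
time_s: 30.77
position: [0.5292, -0.0991, 0.2583]
tcp_rot: [[0.063, 0.998, -0.005], [0.998, -0.063, 0.001], [0.0, -0.005, -1.0]]
force: [-0.3, -0.1, 0.1]
opening: 0.75
grasp_force: 0.0
```

```bash
python3 shk.py; python3 - <<'E'
from jar import *
plan([J(.0783,.17,-.5),J(.0783,.050,-.5)])
plan([J(.0783,.17,-.5),J(.0783,.050,-.5)],start=J(-.2,.1,0)[:2]) if 0 else None
st()
t=capture("top")["image"][:,:,::-1];np.save("pics/t7.npy",t)
s=capture("side")["image"][:,:,::-1]
# shaker close-up top+side, jars side
k=5
a=cv2.resize(t[190:245,165:225],None,fx=k,fy=k,interpolation=cv2.INTER_CUBIC);b=cv2.resize(s[115:170,255:315],None,fx=k,fy=k,interpolation=cv2.INTER_CUBIC)
c=cv2.resize(t[150:202,355:475],None,fx=k,fy=k,interpolation=cv2.INTER_CUBIC)
cv2.imwrite("pics/m7.png",np.vstack([np.hstack([a,b]),c]))
E
```

```text
((0, 0), 6.324540299829096e-05, array([0., 0., 0.]))
[-0.246, 0.058, 0.211, -0.005, -0.0, 0.006, -0.5] rows>=2.4 -> [ 0.542 -0.174  0.195]
[0.0, 0.0, 0.4, 0.0, 0.0, 0.0, -0.5] rows>=2.9 -> [ 0.542 -0.174  0.075]
{'time_s': 30.8167, 'position': [0.5294, -0.0992, 0.2585], 'tcp_rot': [[0.0634, 0.998, -0.0041], [0.998, -0.0633, 0.0006], [0.0003, -0.0041, -1.0]], 'force': [-0.4613, 0.0587, -0.1738], 'opening': 0.7495, 'grasp_force': 0.0, 'joint_positions': [-22.4727, 22.8807, 93.6287, -0.0654, 63.7202, -18.8115]}
```

View pics/m7.png

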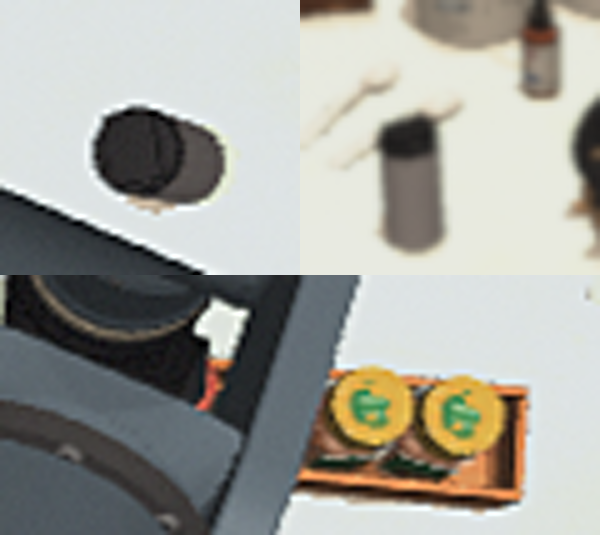

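The cap is shut: the shaker reads as an all-black top at (138, 151) with no flap in the side view. The shaker has not moved. Now tall_jar_1.

Call:
{"fn": "step_arm", "kwargs": {
  "steps": [
    [-0.246,0.058,0.211,-0.005,0,0.006,-0.5],
    [-0.246,0.058,0.211,-0.005,0,0.006,-0.5],
    [-0.246,0.058,0.211,-0.005,0,0.006,-0.5],
    [-0.246,0.058,0.211,-0.005,0,0.006,-0.5],
    [-0.246,0.058,0.211,-0.005,0,0.006,-0.5]
  ]
}}

```text
time_s: 31.33
position: [0.5414, -0.1746, 0.1954]
tcp_rot: [[0.074, 0.997, -0.0], [0.997, -0.074, 0.001], [0.001, -0.001, -1.0]]
force: [-0.4, 0.3, 0.7]
opening: 0.75
grasp_force: 0.0
```

Call:
{"fn": "step_arm", "kwargs": {
  "steps": [
    [0,0,0.1,0,0,0,-0.5],
    [0,0,0.2,0,0,0,-0.5],
    [0,0,0.28,0,0,0,-0.5],
    [0,0,0.34,0,0,0,-0.5],
    [0,0,0.38,0,0,0,-0.5],
    [0,0,0.4,0,0,0,-0.5],
    [0,0,0.4,0,0,0,-0.5]
  ]
}}

```text
time_s: 31.92
position: [0.542, -0.174, 0.0758]
tcp_rot: [[0.072, 0.997, 0.001], [0.997, -0.072, 0.0], [0.0, 0.001, -1.0]]
force: [-0.8, -0.3, -0.1]
opening: 0.749
grasp_force: 0.0
```

Call:
{"fn": "step_arm", "kwargs": {
  "steps": [
    [0,0,0,0,0,0,0.2],
    [0,0,0,0,0,0,0.2],
    [0,0,0,0,0,0,0.2],
    [0,0,0,0,0,0,0.2],
    [0,0,0,0,0,0,0.2]
  ]
}}

```text
time_s: 32.33
position: [0.543, -0.1755, 0.077]
tcp_rot: [[0.073, 0.997, 0.004], [0.997, -0.073, -0.002], [-0.001, 0.004, -1.0]]
force: [0.2, 0.4, 3.4]
opening: 0.502
grasp_force: 30.0
```

Call:
{"fn": "step_arm", "kwargs": {
  "steps": [
    [0,0,-0.01,0,0,0,0.2],
    [0,0,-0.02,0,0,0,0.2],
    [0.02,0,-0.02,0,0,0,0.2],
    [0.04,0,-0.02,0,0,0,0.2],
    [0.056,0,-0.02,0,0,0,0.2],
    [0.056,0,-0.02,0,0,0,0.2],
    [0.056,0,-0.02,0,0,0,0.2]
  ]
}}

```text
time_s: 32.92
position: [0.5437, -0.1574, 0.0819]
tcp_rot: [[0.073, 0.997, 0.002], [0.997, -0.073, 0.0], [0.0, 0.002, -1.0]]
force: [2.6, 2.0, -0.7]
opening: 0.505
grasp_force: 30.0
```

Call:
{"fn": "step_arm", "kwargs": {
  "steps": [
    [0,0,0.008,0,0,0,0.2],
    [0,0,0.016,0,0,0,0.2],
    [0,0,0.019,0,0,0,0.2],
    [0,0,0.019,0,0,0,0.2]
  ]
}}

```text
time_s: 33.25
position: [0.5437, -0.1584, 0.0769]
tcp_rot: [[0.073, 0.997, 0.002], [0.997, -0.073, -0.001], [-0.0, 0.002, -1.0]]
force: [2.5, 1.3, 6.0]
opening: 0.505
grasp_force: 30.0
```

Call:
{"fn": "step_arm", "kwargs": {
  "steps": [
    [0,0,0,0,0,0,-0.5],
    [0,0,0,0,0,0,-0.5],
    [0,0,0,0,0,0,-0.5],
    [0,0,0,0,0,0,-0.5],
    [0,0,-0.1,0,0,0,-0.5],
    [0,0,-0.2,0,0,0,-0.5],
    [0,0,-0.3,0,0,0,-0.5],
    [0,0,-0.3,0,0,0,-0.5]
  ]
}}

```text
time_s: 33.92
position: [0.5459, -0.1596, 0.1712]
tcp_rot: [[0.073, 0.997, 0.01], [0.997, -0.073, -0.005], [-0.004, 0.01, -1.0]]
force: [1.2, 0.0, 0.3]
opening: 0.748
grasp_force: 0.0
```

Call:
{"fn": "step_arm", "kwargs": {
  "steps": [
    [-0.08,0,0,0,0,0,-0.5],
    [-0.16,0,0,0,0,0,-0.5],
    [-0.24,0,0,0,0,0,-0.5],
    [-0.24,0,0,0,0,0,-0.5],
    [-0.24,0,0,0,0,0,-0.5]
  ]
}}

```text
time_s: 34.33
position: [0.5372, -0.2308, 0.1654]
tcp_rot: [[0.075, 0.997, -0.0], [0.997, -0.075, 0.001], [0.001, -0.0, -1.0]]
force: [-0.9, 0.8, -0.6]
opening: 0.748
grasp_force: 0.0
```

```bash
python3 - <<'E'
from jar import *
plan([J(.0231,.050,-.5)])
E
```

```text
[0.006, 0.003, 0.301, -0.0, -0.001, -0.009, -0.5] rows>=2.2 -> [ 0.538 -0.229  0.075]
```

Call:
{"fn": "step_arm", "kwargs": {
  "steps": [
    [0.004,0.003,0.1,0,0,-0.009,-0.5],
    [0.004,0.003,0.18,0,0,-0.009,-0.5],
    [0.004,0.003,0.25,0,0,-0.009,-0.5],
    [0.004,0.003,0.3,0,0,-0.009,-0.5],
    [0.004,0.003,0.3,0,0,-0.009,-0.5],
    [0.004,0.003,0.3,0,0,-0.009,-0.5]
  ]
}}

```text
time_s: 34.83
position: [0.5381, -0.2273, 0.0751]
tcp_rot: [[0.065, 0.998, -0.002], [0.998, -0.065, 0.002], [0.002, -0.002, -1.0]]
force: [-0.6, -0.9, 1.1]
opening: 0.751
grasp_force: 0.0
```

Call:
{"fn": "step_arm", "kwargs": {
  "steps": [
    [0,0,0,0,0,0,0.2],
    [0,0,0,0,0,0,0.2],
    [0,0,0,0,0,0,0.2],
    [0,0,0,0,0,0,0.2],
    [0,0,0,0,0,0,0.2]
  ]
}}

```text
time_s: 35.25
position: [0.5398, -0.2293, 0.0773]
tcp_rot: [[0.066, 0.998, 0.003], [0.998, -0.066, -0.002], [-0.001, 0.004, -1.0]]
force: [1.2, -0.3, 3.2]
opening: 0.504
grasp_force: 30.0
```

Call:
{"fn": "step_arm", "kwargs": {
  "steps": [
    [0,0,-0.01,0,0,0,0.2],
    [0,0,-0.02,0,0,0,0.2],
    [0.03,0,-0.02,0,0,0,0.2],
    [0.06,0,-0.02,0,0,0,0.2],
    [0.083,0,-0.02,0,0,0,0.2],
    [0.083,0,-0.02,0,0,0,0.2],
    [0.083,0,-0.02,0,0,0,0.2]
  ]
}}

```text
time_s: 35.83
position: [0.5405, -0.2029, 0.0821]
tcp_rot: [[0.064, 0.998, 0.0], [0.998, -0.064, 0.0], [0.0, 0.0, -1.0]]
force: [-0.2, 0.4, -1.9]
opening: 0.507
grasp_force: 30.0
```

Call:
{"fn": "step_arm", "kwargs": {
  "steps": [
    [0,0,0.008,0,0,0,0.2],
    [0,0,0.016,0,0,0,0.2],
    [0,0,0.019,0,0,0,0.2],
    [0,0,0.019,0,0,0,0.2]
  ]
}}

```text
time_s: 36.17
position: [0.5408, -0.2041, 0.0772]
tcp_rot: [[0.066, 0.998, 0.002], [0.998, -0.066, -0.0], [0.0, 0.002, -1.0]]
force: [-0.9, 2.3, 5.7]
opening: 0.505
grasp_force: 30.0
```

Call:
{"fn": "step_arm", "kwargs": {
  "steps": [
    [0,0,0,0,0,0,-0.5],
    [0,0,0,0,0,0,-0.5],
    [0,0,0,0,0,0,-0.5],
    [0,0,0,0,0,0,-0.5],
    [0,0,-0.1,0,0,0,-0.5],
    [0,0,-0.2,0,0,0,-0.5],
    [0,0,-0.3,0,0,0,-0.5],
    [0,0,-0.3,0,0,0,-0.5]
  ]
}}

```text
time_s: 36.83
position: [0.5437, -0.2059, 0.1719]
tcp_rot: [[0.066, 0.998, 0.011], [0.998, -0.066, -0.006], [-0.005, 0.011, -1.0]]
force: [0.3, -0.6, 0.2]
opening: 0.749
grasp_force: 0.0
```

Call:
{"fn": "step_arm", "kwargs": {
  "steps": [
    [-0.1,0,0,0,0,0,-0.5],
    [-0.2,0,0,0,0,0,-0.5],
    [-0.3,0,0,0,0,0,-0.5],
    [-0.4,0,0,0,0,0,-0.5],
    [-0.4,0,0,0,0,0,-0.5],
    [-0.4,0,0,0,0,0,-0.5],
    [-0.4,0,0,0,0,0,-0.5]
  ]
}}

```text
time_s: 37.42
position: [0.5319, -0.323, 0.1656]
tcp_rot: [[0.066, 0.998, -0.0], [0.998, -0.066, 0.002], [0.002, -0.0, -1.0]]
force: [0.0, -0.5, -0.5]
opening: 0.752
grasp_force: 0.0
```

```bash
python3 - <<'E'
from jar import *
plan([J(-.0722,.050,-.5)])
E
```

```text
[-0.004, -0.001, 0.302, -0.0, -0.002, 0.002, -0.5] rows>=2.2 -> [ 0.532 -0.324  0.075]
```

Call:
{"fn": "step_arm", "kwargs": {
  "steps": [
    [-0.003,0,0.1,0,0,0,-0.5],
    [-0.003,0,0.18,0,0,0,-0.5],
    [-0.003,0,0.25,0,0,0,-0.5],
    [-0.003,0,0.3,0,0,0,-0.5],
    [-0.003,0,0.3,0,0,0,-0.5],
    [-0.003,0,0.3,0,0,0,-0.5]
  ]
}}

```text
time_s: 37.92
position: [0.5323, -0.3227, 0.0757]
tcp_rot: [[0.064, 0.998, -0.001], [0.998, -0.064, 0.002], [0.002, -0.001, -1.0]]
force: [0.4, -0.6, 0.4]
opening: 0.748
grasp_force: 0.0
```

Call:
{"fn": "step_arm", "kwargs": {
  "steps": [
    [0,0,0,0,0,0,0.25],
    [0,0,0,0,0,0,0.25],
    [0,0,0,0,0,0,0.25],
    [0,0,0,0,0,0,0.25],
    [0,0,0,0,0,0,0.25]
  ]
}}

```text
time_s: 38.33
position: [0.5332, -0.325, 0.0776]
tcp_rot: [[0.066, 0.998, 0.003], [0.998, -0.066, -0.001], [-0.001, 0.003, -1.0]]
force: [2.0, 0.1, 2.4]
opening: 0.498
grasp_force: 30.0
```

Call:
{"fn": "step_arm", "kwargs": {
  "steps": [
    [0,0,-0.01,0,0,0,0.25],
    [0,0,-0.02,0,0,0,0.25],
    [-0.03,0,-0.02,0,0,0,0.25],
    [-0.06,0,-0.02,0,0,0,0.25],
    [-0.08,0,-0.02,0,0,0,0.25],
    [-0.08,0,-0.02,0,0,0,0.25],
    [-0.08,0,-0.02,0,0,0,0.25]
  ]
}}

```text
time_s: 38.92
position: [0.5308, -0.3494, 0.0823]
tcp_rot: [[0.067, 0.998, 0.001], [0.998, -0.067, -0.0], [-0.0, 0.001, -1.0]]
force: [0.2, -0.2, -1.0]
opening: 0.495
grasp_force: 30.0
```

Call:
{"fn": "step_arm", "kwargs": {
  "steps": [
    [0,0,0.008,0,0,0,0.25],
    [0,0,0.016,0,0,0,0.25],
    [0,0,0.019,0,0,0,0.25],
    [0,0,0.019,0,0,0,0.25]
  ]
}}

```text
time_s: 39.25
position: [0.5311, -0.3484, 0.0776]
tcp_rot: [[0.065, 0.998, 0.001], [0.998, -0.065, -0.001], [-0.0, 0.001, -1.0]]
force: [-1.2, -0.5, 5.6]
opening: 0.497
grasp_force: 30.0
```

Call:
{"fn": "step_arm", "kwargs": {
  "steps": [
    [0,0,0,0,0,0,-0.5],
    [0,0,0,0,0,0,-0.5],
    [0,0,0,0,0,0,-0.5],
    [0,0,0,0,0,0,-0.5],
    [0,0,-0.1,0,0,0,-0.5],
    [0,0,-0.2,0,0,0,-0.5],
    [0,0,-0.3,0,0,0,-0.5],
    [0,0,-0.3,0,0,0,-0.5]
  ]
}}

```text
time_s: 39.92
position: [0.5341, -0.3511, 0.1729]
tcp_rot: [[0.066, 0.998, 0.01], [0.998, -0.065, -0.008], [-0.008, 0.011, -1.0]]
force: [1.3, -0.6, 0.7]
opening: 0.748
grasp_force: 0.0
```

Call:
{"fn": "step_arm", "kwargs": {
  "steps": [
    [0.08,0,0,0,0,0,-0.5],
    [0.16,0,0,0,0,0,-0.5],
    [0.236,0,0,0,0,0,-0.5],
    [0.236,0,0,0,0,0,-0.5],
    [0.236,0,0,0,0,0,-0.5]
  ]
}}

```text
time_s: 40.33
position: [0.5355, -0.2766, 0.1663]
tcp_rot: [[0.064, 0.998, 0.0], [0.998, -0.064, 0.0], [0.0, 0.0, -1.0]]
force: [-0.1, -0.2, 0.1]
opening: 0.749
grasp_force: 0.0
```

```bash
python3 - <<'E'
from jar import *
plan([J(-.0255,.050,-.5)])
E
```

```text
[-0.003, -0.002, 0.304, 0.0, -0.0, 0.006, -0.5] rows>=2.2 -> [ 0.535 -0.277  0.075]
```

Call:
{"fn": "step_arm", "kwargs": {
  "steps": [
    [-0.002,0,0.1,0,0,0,-0.5],
    [-0.002,0,0.18,0,0,0,-0.5],
    [-0.002,0,0.25,0,0,0,-0.5],
    [-0.002,0,0.302,0,0,0,-0.5],
    [-0.002,0,0.302,0,0,0,-0.5],
    [-0.002,0,0.302,0,0,0,-0.5]
  ]
}}

```text
time_s: 40.83
position: [0.5353, -0.2793, 0.0752]
tcp_rot: [[0.067, 0.998, -0.0], [0.998, -0.067, 0.001], [0.001, -0.0, -1.0]]
force: [0.2, 0.2, 1.3]
opening: 0.751
grasp_force: 0.0
```

Call:
{"fn": "step_arm", "kwargs": {
  "steps": [
    [0,0,0,0,0,0,0.25],
    [0,0,0,0,0,0,0.25],
    [0,0,0,0,0,0,0.25],
    [0,0,0,0,0,0,0.25],
    [0,0,0,0,0,0,0.25]
  ]
}}

```text
time_s: 41.25
position: [0.5364, -0.279, 0.0772]
tcp_rot: [[0.066, 0.998, 0.003], [0.998, -0.066, -0.002], [-0.001, 0.003, -1.0]]
force: [0.6, 0.6, 2.2]
opening: 0.483
grasp_force: 29.6
```

Call:
{"fn": "step_arm", "kwargs": {
  "steps": [
    [0,0,-0.01,0,0,0,0.25],
    [0,0,-0.02,0,0,0,0.25],
    [-0.03,0,-0.02,0,0,0,0.25],
    [-0.06,0,-0.02,0,0,0,0.25],
    [-0.089,0,-0.02,0,0,0,0.25],
    [-0.089,0,-0.02,0,0,0,0.25],
    [-0.089,0,-0.02,0,0,0,0.25]
  ]
}}

```text
time_s: 41.83
position: [0.5337, -0.3063, 0.082]
tcp_rot: [[0.067, 0.998, 0.001], [0.998, -0.067, -0.0], [-0.0, 0.001, -1.0]]
force: [0.2, 0.5, -1.4]
opening: 0.476
grasp_force: 29.6
```

Call:
{"fn": "step_arm", "kwargs": {
  "steps": [
    [0,0,0.008,0,0,0,0.25],
    [0,0,0.016,0,0,0,0.25],
    [0,0,0.019,0,0,0,0.25],
    [0,0,0.019,0,0,0,0.25]
  ]
}}

```text
time_s: 42.17
position: [0.5341, -0.3052, 0.077]
tcp_rot: [[0.065, 0.998, 0.001], [0.998, -0.065, -0.001], [-0.001, 0.001, -1.0]]
force: [-0.8, 0.2, 3.5]
opening: 0.48
grasp_force: 29.6
```

Call:
{"fn": "step_arm", "kwargs": {
  "steps": [
    [0,0,0,0,0,0,-0.5],
    [0,0,0,0,0,0,-0.5],
    [0,0,0,0,0,0,-0.5],
    [0,0,0,0,0,0,-0.5],
    [0,0,-0.15,0,0,0,-0.5],
    [0,0,-0.3,0,0,0,-0.5],
    [0,0,-0.5,0,0,0,-0.5],
    [0,0,-0.6,0,0,0,-0.5]
  ]
}}

```text
time_s: 42.83
position: [0.5334, -0.3048, 0.2443]
tcp_rot: [[0.066, 0.998, 0.0], [0.998, -0.066, 0.001], [0.001, 0.0, -1.0]]
force: [0.5, -1.0, -0.3]
opening: 0.748
grasp_force: 0.0
```

```bash
python3 shk.py; python3 - <<'E'
from jar import *
def S(z,g): return ([.410,.323,z],Q,g)
plan([([.50,.02,.25],Q,-.5),([.43,.26,.25],Q,-.5),S(.25,-.5),S(.075,-.5)])
E
```

```text
((0, 0), 6.292487523751333e-05, array([0., 0., 0.]))
[1.082, -0.196, 0.0, 0.018, 0.012, 0.003, -0.5] rows>=7.9 -> [0.5  0.02 0.25]
[0.782, -0.287, 0.0, 0.0, 0.0, 0.0, -0.5] rows>=6.0 -> [0.43 0.26 0.25]
[0.205, -0.081, 0.0, 0.0, 0.0, 0.0, -0.5] rows>=1.6 -> [0.41  0.323 0.25 ]
[0.0, 0.0, 0.583, 0.0, 0.0, 0.0, -0.5] rows>=4.2 -> [0.41  0.323 0.075]
```

Call:
{"fn": "step_arm", "kwargs": {
  "steps": [
    [0.95,-0.17,0,0,0,0,-0.5],
    [0.95,-0.17,0,0,0,0,-0.5],
    [0.95,-0.17,0,0,0,0,-0.5],
    [0.95,-0.17,0,0,0,0,-0.5],
    [0.95,-0.17,0,0,0,0,-0.5],
    [0.95,-0.17,0,0,0,0,-0.5],
    [0.95,-0.17,0,0,0,0,-0.5],
    [0.95,-0.17,0,0,0,0,-0.5]
  ]
}}

```text
time_s: 43.55
position: [0.4987, -0.0108, 0.2426]
tcp_rot: [[0.06, 0.998, -0.002], [0.998, -0.06, 0.004], [0.003, -0.003, -1.0]]
force: [-1.2, 0.4, -0.7]
opening: 0.749
grasp_force: 0.0
```

Call:
{"fn": "step_arm", "kwargs": {
  "steps": [
    [0.85,-0.29,0,0,0,0,-0.5],
    [0.85,-0.29,0,0,0,0,-0.5],
    [0.85,-0.29,0,0,0,0,-0.5],
    [0.85,-0.29,0,0,0,0,-0.5],
    [0.85,-0.29,0,0,0,0,-0.5],
    [0.85,-0.29,0,0,0,0,-0.5],
    [0.85,-0.29,0,0,0,0,-0.5],
    [0.85,-0.29,0,0,0,0,-0.5]
  ]
}}

```text
time_s: 44.22
position: [0.4303, 0.246, 0.2427]
tcp_rot: [[0.061, 0.998, 0.001], [0.998, -0.061, 0.001], [0.001, 0.001, -1.0]]
force: [0.0, -0.3, 0.6]
opening: 0.745
grasp_force: 0.0
```

```bash
python3 shk.py; python3 - <<'E'
from jar import *
def S(z,g): return ([.410,.323,z],Q,g)
plan([S(.25,-.5),S(.075,-.5)])
t=capture("top")["image"][:,:,::-1]; s=capture("side")["image"][:,:,::-1]
k=5
z=lambda a:cv2.resize(a,None,fx=k,fy=k,interpolation=cv2.INTER_CUBIC)
c=z(t[150:202,355:475]); d=z(s[215:305,335:405])
o=np.zeros((260+300,600,3),np.uint8); o[:260]=c; d=cv2.resize(d,None,fx=300/450,fy=300/450); o[260:560,:d.shape[1]]=d
r=cv2.resize(t[130:190,190:310],None,fx=2.8,fy=2.8); o[260:260+r.shape[0],260:260+r.shape[1]]=r
cv2.imwrite("pics/m8.png",o)
E
```

```text
((0, 1), 0.027506114915013313, array([-0.00143235, -0.00624313,  0.        ]))
[0.258, -0.086, -0.025, 0.002, 0.001, 0.008, -0.5] rows>=2.0 -> [0.41  0.323 0.25 ]
[0.0, 0.0, 0.583, 0.0, 0.0, 0.0, -0.5] rows>=4.2 -> [0.41  0.323 0.075]
```

View pics/m8.png

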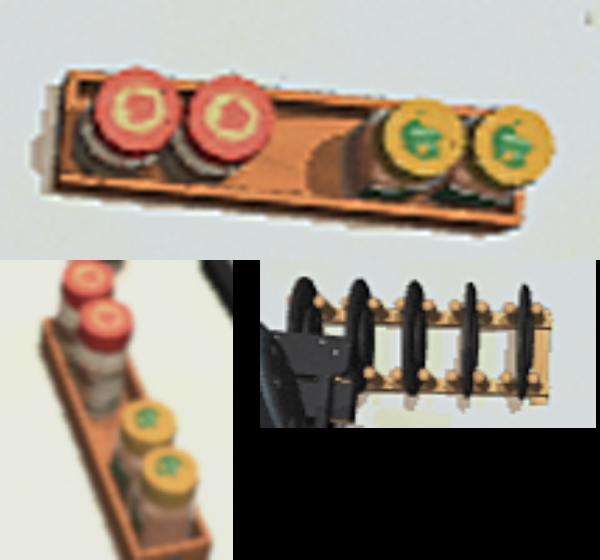

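The jars stand apart, tall ones at (138–230, 115) and short ones at (425–513, 140), with a clear gap between. Five saucers stand upright in the rack. Now I'll pick the shaker.

Call:
{"fn": "step_arm", "kwargs": {
  "steps": [
    [0.258,-0.086,0,0,0,0.008,-0.5],
    [0.258,-0.086,0,0,0,0.008,-0.5],
    [0.258,-0.086,0,0,0,0.008,-0.5],
    [0.258,-0.086,0,0,0,0.008,-0.5],
    [0.258,-0.086,0,0,0,0.008,-0.5]
  ]
}}

```text
time_s: 44.78
position: [0.4115, 0.3203, 0.2426]
tcp_rot: [[0.073, 0.997, 0.001], [0.997, -0.073, -0.001], [-0.001, 0.001, -1.0]]
force: [0.3, -1.0, -0.5]
opening: 0.75
grasp_force: 0.0
```

```bash
python3 shk.py; python3 - <<'E'
from jar import *
plan([([.410,.323,.075],Q,-.5)])
T=cal("top")
t2=lambda a:np.array(a,float)/5+[355,150]
for u,z in[((138,110),.112),((230,120),.112),((425,138),.102),((513,146),.102)]:
    p=onz(T,*t2(u),z)[:2]; print(p.round(4),((p-C)@n).round(4))
E
```

```text
((0, 0), 0.029061246663331985, array([0., 0., 0.]))
[0.01, -0.006, 0.559, 0.001, 0.002, -0.008, -0.5] rows>=4.0 -> [0.41  0.323 0.075]
[ 0.5419 -0.1563] 0.0958
[ 0.5376 -0.2029] 0.049
[ 0.5322 -0.3045] -0.0527
[ 0.5289 -0.3494] -0.0977
```

Call:
{"fn": "step_arm", "kwargs": {
  "steps": [
    [0.01,-0.004,0.15,0,0,-0.006,-0.5],
    [0.01,-0.004,0.28,0,0,-0.006,-0.5],
    [0.01,-0.004,0.38,0,0,-0.006,-0.5],
    [0.01,-0.004,0.47,0,0,-0.006,-0.5],
    [0.01,-0.004,0.53,0,0,-0.006,-0.5],
    [0.01,-0.004,0.559,0,0,-0.006,-0.5],
    [0.01,-0.004,0.559,0,0,-0.006,-0.5]
  ]
}}

```text
time_s: 45.42
position: [0.4099, 0.3228, 0.0734]
tcp_rot: [[0.07, 0.998, -0.002], [0.998, -0.07, -0.002], [-0.003, -0.002, -1.0]]
force: [-0.2, 0.6, 0.0]
opening: 0.75
grasp_force: 0.0
```

Call:
{"fn": "step_arm", "kwargs": {
  "steps": [
    [0,0,0,0,0,0,0.2],
    [0,0,0,0,0,0,0.2],
    [0,0,0,0,0,0,0.2],
    [0,0,0,0,0,0,0.2],
    [0,0,0,0,0,0,0.2],
    [0,0,0,0,0,0,0.2]
  ]
}}

```text
time_s: 45.92
position: [0.4117, 0.3253, 0.0765]
tcp_rot: [[0.067, 0.998, 0.005], [0.998, -0.067, 0.001], [0.002, 0.005, -1.0]]
force: [1.3, -0.5, 6.2]
opening: 0.519
grasp_force: 29.9
```

```bash
python3 - <<'E'
from jar import *
import cv2
T=cal("top"); t=capture("top")["image"][:,:,::-1].astype(int)
for u in(405,411,416,421):
    col=t[160:200,u-1:u+2].mean(1); print(u,[(160+i,*c.astype(int)) for i,c in enumerate(col) if 6<i<36][::1])
    print([onz(T,u,v,.04)[0].round(4) for v in(168,170,188,190)])
E
```

```text
405 [(167, np.int64(81), np.int64(100), np.int64(199)), (168, np.int64(85), np.int64(103), np.int64(202)), (169, np.int64(93), np.int64(118), np.int64(202)), (170, np.int64(98), np.int64(139), np.int64(202)), (171, np.int64(112), np.int64(159), np.int64(203)), (172, np.int64(112), np.int64(155), np.int64(203)), (173, np.int64(106), np.int64(144), np.int64(203)), (174, np.int64(108), np.int64(153), np.int64(203)), (175, np.int64(115), np.int64(163), np.int64(202)), (176, np.int64(115), np.int64(158), np.int64(202)), (177, np.int64(94), np.int64(117), np.int64(202)), (178, np.int64(87), np.int64(106), np.int64(204)), (179, np.int64(83), np.int64(101), np.int64(203)), (180, np.int64(64), np.int64(80), np.int64(160)), (181, np.int64(45), np.int64(67), np.int64(134)), (182, np.int64(62), np.int64(100), np.int64(170)), (183, np.int64(83), np.int64(132), np.int64(206)), (184, np.int64(74), np.int64(124), np.int64(200)), (185, np.int64(79), np.int64(129), np.int64(204)), (186, np.int64(78), np.int64(129), np.int64(203)), (187, np.int64(76), np.int64(124), np.int64(198)), (188, np.int64(83), 
[... 4428 characters left out ...]
 np.int64(131)), (184, np.int64(55), np.int64(85), np.int64(135)), (185, np.int64(56), np.int64(88), np.int64(137)), (186, np.int64(52), np.int64(83), np.int64(130)), (187, np.int64(52), np.int64(81), np.int64(127)), (188, np.int64(50), np.int64(79), np.int64(128)), (189, np.int64(53), np.int64(85), np.int64(137)), (190, np.int64(86), np.int64(144), np.int64(221)), (191, np.int64(43), np.int64(70), np.int64(112)), (192, np.int64(19), np.int64(28), np.int64(47)), (193, np.int64(50), np.int64(65), np.int64(85)), (194, np.int64(153), np.int64(171), np.int64(183)), (195, np.int64(226), np.int64(225), np.int64(212))]
[np.float64(0.5694), np.float64(0.5639), np.float64(0.5144), np.float64(0.5089)]
```

Opening is 45.2 mm, so the shaker is gripped. Next: lift it and carry it over the caddy.

Call:
{"fn": "step_arm", "kwargs": {
  "steps": [
    [0,0,-0.05,0,0,0,0.2],
    [0,0,-0.13,0,0,0,0.2],
    [0,0,-0.23,0,0,0,0.2],
    [0,0,-0.33,0,0,0,0.2],
    [0,0,-0.43,0,0,0,0.2],
    [0,0,-0.52,0,0,0,0.2],
    [0,0,-0.57,0,0,0,0.2],
    [0,0,-0.57,0,0,0,0.2]
  ]
}}

```text
time_s: 46.63
position: [0.4108, 0.3256, 0.2492]
tcp_rot: [[0.067, 0.998, 0.007], [0.998, -0.067, 0.003], [0.003, 0.006, -1.0]]
force: [1.5, 0.2, -3.8]
opening: 0.527
grasp_force: 29.9
```

Call:
{"fn": "step_arm", "kwargs": {
  "steps": [
    [-0.03,0.01,0,0,0,0,0.2],
    [-0.09,0.03,0,0,0,0,0.2],
    [-0.18,0.05,0,0,0,0,0.2],
    [-0.27,0.08,0,0,0,0,0.2],
    [-0.36,0.11,0,0,0,0,0.2],
    [-0.45,0.13,0,0,0,0,0.2],
    [-0.54,0.16,0,0,0,0,0.2],
    [-0.63,0.186,0,0,0,0,0.2]
  ]
}}

```text
time_s: 47.3
position: [0.451, 0.1305, 0.2438]
tcp_rot: [[0.067, 0.998, -0.005], [0.998, -0.067, -0.001], [-0.001, -0.005, -1.0]]
force: [0.8, 0.3, -3.6]
opening: 0.525
grasp_force: 29.9
```

Call:
{"fn": "step_arm", "kwargs": {
  "steps": [
    [-0.09,0.03,0,0,0,0,0.2],
    [-0.18,0.05,0,0,0,0,0.2],
    [-0.27,0.08,0,0,0,0,0.2],
    [-0.36,0.11,0,0,0,0,0.2],
    [-0.45,0.13,0,0,0,0,0.2],
    [-0.54,0.16,0,0,0,0,0.2],
    [-0.63,0.186,0,0,0,0,0.2]
  ]
}}

```text
time_s: 47.88
position: [0.4938, -0.0612, 0.2438]
tcp_rot: [[0.068, 0.998, -0.005], [0.998, -0.068, 0.002], [0.001, -0.005, -1.0]]
force: [0.2, 0.1, -3.8]
opening: 0.524
grasp_force: 29.9
```

Call:
{"fn": "step_arm", "kwargs": {
  "steps": [
    [-0.09,0.03,0,0,0,0,0.2],
    [-0.18,0.05,0,0,0,0,0.2],
    [-0.27,0.08,0,0,0,0,0.2],
    [-0.36,0.11,0,0,0,0,0.2],
    [-0.45,0.13,0,0,0,0,0.2],
    [-0.53,0.16,0,0,0,0,0.2],
    [-0.6,0.18,0,0,0,0,0.2],
    [-0.63,0.186,0,0,0,0,0.2]
  ]
}}

```text
time_s: 48.55
position: [0.5378, -0.2553, 0.2435]
tcp_rot: [[0.07, 0.998, -0.002], [0.998, -0.07, 0.0], [0.0, -0.002, -1.0]]
force: [-0.3, -1.7, -3.9]
opening: 0.52
grasp_force: 29.9
```

Call:
{"fn": "step_arm", "kwargs": {
  "steps": [
    [0,0,0,0,0,0,0.2],
    [0,0,0,0,0,0,0.2],
    [0,0,0,0,0,0,0.2],
    [0,0,0,0,0,0,0.2]
  ]
}}

```text
time_s: 48.88
position: [0.538, -0.2503, 0.246]
tcp_rot: [[0.066, 0.998, -0.001], [0.998, -0.066, 0.001], [0.001, -0.001, -1.0]]
force: [-0.9, 0.2, -3.6]
opening: 0.524
grasp_force: 29.9
```

```bash
python3 - <<'E'
from jar import *
plan([([.538,-.255,.15],Q,.2),([.538,-.255,.0825],Q,.2)])
st()
E
```

```text
[-0.016, 0.001, 0.32, -0.001, -0.002, 0.003, 0.2] rows>=2.3 -> [ 0.538 -0.255  0.15 ]
[0.0, 0.0, 0.225, 0.0, 0.0, 0.0, 0.2] rows>=1.6 -> [ 0.538 -0.255  0.082]
{'time_s': 48.8833, 'position': [0.538, -0.2503, 0.246], 'tcp_rot': [[0.0659, 0.9978, -0.0005], [0.9978, -0.0659, 0.0014], [0.0014, -0.0006, -1.0]], 'force': [-0.8543, 0.1757, -3.5867], 'opening': 0.5237, 'grasp_force': 29.9412, 'joint_positions': [-35.754, 27.8986, 86.8179, 0.0538, 65.3544, -31.9982]}
```

Call:
{"fn": "step_arm", "kwargs": {
  "steps": [
    [-0.014,0,0.08,0,0,0,0.2],
    [-0.014,0,0.16,0,0,0,0.2],
    [-0.014,0,0.22,0,0,0,0.2],
    [-0.014,0,0.26,0,0,0,0.2],
    [-0.014,0,0.3,0,0,0,0.2],
    [-0.014,0,0.32,0,0,0,0.2],
    [-0.014,0,0.32,0,0,0,0.2],
    [-0.014,0,0.32,0,0,0,0.2]
  ]
}}

```text
time_s: 49.55
position: [0.5387, -0.2558, 0.1508]
tcp_rot: [[0.066, 0.998, 0.001], [0.998, -0.066, -0.0], [-0.0, 0.001, -1.0]]
force: [0.2, -0.6, -3.9]
opening: 0.524
grasp_force: 29.9
```

Call:
{"fn": "step_arm", "kwargs": {
  "steps": [
    [0,0,0.03,0,0,0,0.2],
    [0,0,0.06,0,0,0,0.2],
    [0,0,0.09,0,0,0,0.2],
    [0,0,0.11,0,0,0,0.2],
    [0,0,0.12,0,0,0,0.2],
    [0,0,0.13,0,0,0,0.2],
    [0,0,0.13,0,0,0,0.2]
  ]
}}

```text
time_s: 50.13
position: [0.5384, -0.2563, 0.1107]
tcp_rot: [[0.067, 0.998, 0.0], [0.998, -0.067, 0.0], [0.0, 0.0, -1.0]]
force: [-1.0, 0.3, -4.0]
opening: 0.523
grasp_force: 29.9
```

Call:
{"fn": "step_arm", "kwargs": {
  "steps": [
    [0,0,0.02,0,0,0,0.2],
    [0,0,0.04,0,0,0,0.2],
    [0,0,0.06,0,0,0,0.2],
    [0,0,0.075,0,0,0,0.2],
    [0,0,0.085,0,0,0,0.2],
    [0,0,0.085,0,0,0,0.2],
    [0,0,0.085,0,0,0,0.2]
  ]
}}

```text
time_s: 50.72
position: [0.5386, -0.2564, 0.0857]
tcp_rot: [[0.067, 0.998, 0.001], [0.998, -0.067, 0.0], [0.0, 0.001, -1.0]]
force: [-0.1, -0.1, -3.9]
opening: 0.523
grasp_force: 29.9
```

Call:
{"fn": "step_arm", "kwargs": {
  "steps": [
    [0,0,0.005,0,0,0,0.2],
    [0,0,0.01,0,0,0,0.2],
    [0,0,0.01,0,0,0,0.2]
  ]
}}

```text
time_s: 50.97
position: [0.5387, -0.2565, 0.083]
tcp_rot: [[0.067, 0.998, 0.001], [0.998, -0.067, -0.0], [-0.0, 0.001, -1.0]]
force: [1.3, 0.1, -3.9]
opening: 0.521
grasp_force: 29.9
```

Call:
{"fn": "step_arm", "kwargs": {
  "steps": [
    [0,0,0.004,0,0,0,0.2],
    [0,0,0.006,0,0,0,0.2],
    [0,0,0.006,0,0,0,0.2],
    [0,0,0.006,0,0,0,0.2]
  ]
}}

```text
time_s: 51.3
position: [0.5389, -0.2566, 0.0825]
tcp_rot: [[0.067, 0.998, 0.002], [0.998, -0.067, -0.001], [-0.001, 0.002, -1.0]]
force: [-1.6, 1.2, 5.9]
opening: 0.522
grasp_force: 29.9
```

Contact with the floor. I'll release, rise and retreat, then take the last look.

Call:
{"fn": "step_arm", "kwargs": {
  "steps": [
    [0,0,-0.003,0,0,0,0],
    [0,0,-0.003,0,0,0,-0.3],
    [0,0,-0.003,0,0,0,-0.5],
    [0,0,-0.003,0,0,0,-0.5],
    [0,0,-0.1,0,0,0,-0.5],
    [0,0,-0.22,0,0,0,-0.5],
    [0,0,-0.35,0,0,0,-0.5],
    [0,0,-0.5,0,0,0,-0.5]
  ]
}}

```text
time_s: 51.97
position: [0.538, -0.2561, 0.2284]
tcp_rot: [[0.068, 0.998, -0.001], [0.998, -0.068, 0.001], [0.001, -0.001, -1.0]]
force: [1.0, -1.1, 0.2]
opening: 0.752
grasp_force: 0.0
```

Call:
{"fn": "step_arm", "kwargs": {
  "steps": [
    [0.9,-0.2,-0.1,0,0,0,-0.5],
    [0.9,-0.2,-0.1,0,0,0,-0.5],
    [0.9,-0.2,-0.1,0,0,0,-0.5],
    [0.9,-0.2,-0.1,0,0,0,-0.5],
    [0.9,-0.2,-0.1,0,0,0,-0.5],
    [0.9,-0.2,-0.1,0,0,0,-0.5],
    [0.9,-0.2,-0.1,0,0,0,-0.5],
    [0.9,-0.2,-0.1,0,0,0,-0.5]
  ]
}}

```text
time_s: 52.63
position: [0.4951, 0.0219, 0.2584]
tcp_rot: [[0.062, 0.998, 0.001], [0.998, -0.062, 0.002], [0.002, 0.001, -1.0]]
force: [-0.2, -0.3, -0.0]
opening: 0.75
grasp_force: 0.0
```

Call:
{"fn": "step_arm", "kwargs": {
  "steps": [
    [0.9,-0.4,0,0,0,0,-0.5],
    [0.9,-0.4,0,0,0,0,-0.5],
    [0.9,-0.4,0,0,0,0,-0.5],
    [0.9,-0.4,0,0,0,0,-0.5],
    [0.9,-0.4,0,0,0,0,-0.5],
    [0.9,-0.4,0,0,0,0,-0.5],
    [0.9,-0.4,0,0,0,0,-0.5],
    [0.9,-0.4,0,0,0,0,-0.5]
  ]
}}

```text
time_s: 53.3
position: [0.3932, 0.2993, 0.2576]
tcp_rot: [[0.062, 0.998, 0.001], [0.998, -0.062, 0.003], [0.003, 0.001, -1.0]]
force: [0.3, 0.1, 0.2]
opening: 0.749
grasp_force: 0.0
```

```bash
python3 - <<'E'
from jar import *
st()
t=capture("top")["image"][:,:,::-1]; s=capture("side")["image"][:,:,::-1]
z=lambda a,k:cv2.resize(a,None,fx=k,fy=k,interpolation=cv2.INTER_CUBIC)
o=np.zeros((600,800,3),np.uint8)
def put(a,x,y): o[y:y+a.shape[0],x:x+a.shape[1]]=a[:600-y,:800-x]
put(z(t[145:265,350:480],3),0,0); put(z(s[205:315,290:405],3),400,0)
put(z(t[125:205,190:310],2.5),0,365); put(z(s[120:205,280:380],2.7),400,345)
cv2.imwrite("pics/m9.png",o)
E
```

```text
{'time_s': 53.3, 'position': [0.3932, 0.2993, 0.2576], 'tcp_rot': [[0.0617, 0.9981, 0.0014], [0.9981, -0.0617, 0.0027], [0.0027, 0.0012, -1.0]], 'force': [0.3205, 0.0856, 0.1969], 'opening': 0.7494, 'grasp_force': 0.0, 'joint_positions': [24.2363, 19.3434, 99.9012, 0.1219, 60.6202, 27.7117]}
```

View pics/m9.png

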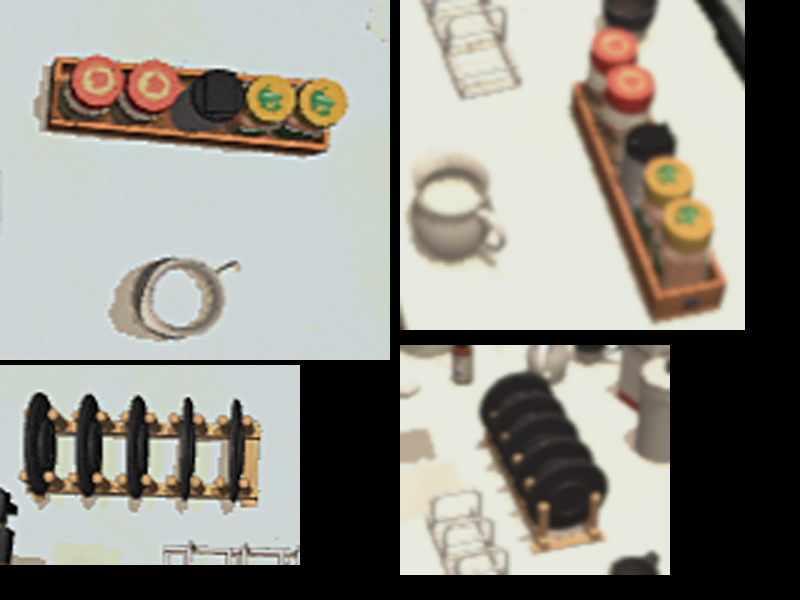

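The last picture shows the shaker standing between the tall and short jars at (218, 95), cap shut. Five saucers stand in the rack, the drainer is empty and the pitcher is in place.

```bash
python3 -c "
from rig import *
print(hand_in())"
```

```text
the job is handed in; nothing more can be done
None
```

I handed the job in at about 53 s: the four drainer saucers stand one to a slot in the rack with the fifth, the shaker (cap shut) stands between the tall and short jars, and the pitcher is untouched; no verdict came back.

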